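# Lay up a dressing set round the kidney dish

## Robot

A 6-joint arm with a two-finger parallel gripper is mounted at the origin on a cart in front of the work surface, level with it; the furniture and walls round the work are solid. World frame = base frame: x ahead of the robot, y to its left, z up, the work surface at z = 0. Lengths are in mm, angles in rad, forces in N, time in s.
With the tool pointing down it reaches from about 350 to 775 mm from the base axis. Payload 7.3 kg.
Tool frame: the origin (TCP) lies midway between the tips of the shut fingers; the grasp point (between the pads) lies 19 mm behind it; x points along the fingers, z is the direction in which the jaws open and shut, and the axes are right-handed (so a half turn about x gives the same grasp; the last joint's range is limited). The gripper opens to 92 mm and grips with 3 to 60 N. Pads are 19 mm wide; open, the fingers measure 130 mm over their backs; the gripper's body (75 mm by 190 mm) begins 47 mm behind the grasp point.
Start: joints at [-1.399, 0.342, 1.524, -0, 1.275, -0.146], TCP at [164.073, -498.723, 226.741] pointing down, gripper open.
Joint ranges: [-2.53, 2.53], [-0.77, 2.02], [0.04, 2.7], [-1, 4.14], [0.28, 2.66], [-3.11, 3.11]. Speed limits (rad/s): [2.57, 2.57, 3.14, 3.14, 3.14, 3.14].

## Interface

Orientations are given as [roll, pitch, yaw] about the fixed x, y, z axes, in that order (R = Rz(yaw) Ry(pitch) Rx(roll)).
In Python, from plant import monitor, optics, close_job gives the robot as it stands.
- The arm moves only by the tool send_rows, never from a script. Its argument "commands" is a list that holds one entry, the list of rows, each a list of 5 numbers: the shift along the tool's x, y, z in m, then the turn about the tool's x in degrees, then the finger opening in m, from 0 to 0.0918. A call has 1 to 10 rows; each row shifts and turns the pose as measured when the row begins, along the tool's axes as they then stand; what a row does not reach is not made up. A row lasts 1/12 s, in which the tool goes at most 41.7 mm and 7.16 degrees, less where a joint would pass 70% of its speed; a pose out of reach is approached as far as the arm can. A call with a gripper value outside its range is refused whole. The fingers move at their own pace and stop on an object; the grip force is fixed at half the most. Time passes only in rows, so rows that do not move let the fingers close. It gives the time, the measured TCP pose, the force and the opening at its end, in the units of the state.
- monitor.get_obs(): the state, without advancing time (a new reading comes with each control period).
- optics.capture(name): name is "side" or "top" or "wrist"; returns a dict with "color" (400x640x3 uint8, blue, green, red), "camera_matrix" (3x3 intrinsics, pixels), "k1" (the pictures are not rectified: a ray, as slopes to the right and down, at radius r is drawn at 1 + k1 r^2 times it, then the intrinsics apply), "camera_from_world" (4x4, takes a point from world to camera coordinates); the wrist camera has in their place "T_tool_cam" (4x4, takes a point from camera to tool coordinates, whose origin is the TCP and whose axes are the tool frame's). Camera axes: x right, y down, z forward; pixel columns grow to the right and rows downward; lengths in mm; the calibration is good to about 2 mm. A picture is of the moment at which its call begins: read the wrist's pose just before it. There is no depth.
- close_job(): hands the job in, once; it reports no verdict.
The state is a dict: "time": time; "joint_positions": joint angles; "dq": joint speeds; "tau": joint torques, N m; "tool_pos": TCP position; "tcp_rot": TCP orientation; "contact_force": force on the tool from outside, world axes, zero at the start; "moment": the same for the moment, N m; "grip_width": finger opening in mm.
Only numpy, scipy, OpenCV 4.12 (cv2) and the standard library are available. Lean on these libraries where they do the work, as an engineer would, in place of code of your own. Each camera call takes 0.05 s, during which the arm holds its last target.

## Task

Lay up the set for a dressing change round the kidney dish, which stays where it is: nest the two steel pots in it, largest first - the empty gallipot upright in the middle of the dish, then the medicine measure upright inside the gallipot. Lay the gauze pack flat on the trolley on the dish's hollow side, level with the middle of the dish and parallel to its length, about 2 cm clear of its rim, and lay the forceps on top of the gauze pack along its middle line, so that they stay off the trolley. Leave the vial, the jar, the small drop bottle and the marker pen where they are.

Things in the scene. Friction and masses are not known exactly. Their poses are not given: they have to be found in the camera images.
- kidney_dish: steel kidney dish, 116 x 224 mm, 43 mm high, loose; origin: centre of underside. y runs along its length (rim at +/-110 mm); -x is the hollow long side, facing right (rim at x = -45 mm at the waist, -57 mm at y = +/-45 mm), +x the bulging one (rim +54 mm). Inner floor 3 to 8 mm above the underside, at the middle 65 mm wide about x = +4 mm, 180 mm long; the walls slope out to 90 mm inside the rim.
- gallipot: the larger of two open stainless pots: a gallipot, conical, rim 66 mm across outside, foot 43 mm across, 39 mm high. Origin: centre of its underside, z up through the mouth. Inside: 39 mm across at the flat floor, 58 mm at the mouth, floor 3 mm above the underside. Loose, about 0.09 kg. (The trolley's edges are turned 0.244 rad anticlockwise; a thin rail 65 mm high runs along each.)
- measure: the smaller of the two open stainless pots: a tall medicine measure with three thin dark lines round it, conical, rim 39 mm across outside, foot 27 mm across, 65 mm high. Origin: centre of its underside, z up through the mouth. Loose, about 0.045 kg. Stood in the gallipot its rim is 29 mm above the gallipot's rim.
- gauze_pack: flat white sealed gauze pack with a blue-green band at one end, 86 x 59 x 13 mm, stiff, with a firm flat top. Origin: centre of its underside; x along its 86 mm length, y across its 59 mm width. Loose, about 0.03 kg.
- forceps: steel thumb forceps lying flat, 137 mm long (along y), 16 to 20 mm wide (along x), 10 mm high. Origin: underneath, at the middle of its length. Grasp across its width at the middle. Loose, about 0.03 kg.
- vial: bystander: glass vial with dark cap, 29 mm across, 74 mm high, standing loose at the far edge. Origin: centre of its underside.
- jar: bystander: small blue ointment jar, 36 mm across, 53 mm high, standing loose among the set's things. Origin: centre of its underside.
- drop_bottle: bystander: small white bottle with a pointed spout, 29 mm across, 86 mm high, standing loose at the far edge. Origin: centre of its underside.
- marker_pen: bystander: blue marker pen, 139 mm long, 12 mm thick, lying loose along the far edge. Origin: underneath, at its middle.

How it is judged (in metres and radians):
On the way:
1. the gallipot stands in the middle of the kidney dish, still empty (x of gallipot in the frame of kidney_dish between -0.021 and 0.029 m and y of gallipot in the frame of kidney_dish between -0.025 and 0.025 m and z of gallipot in the frame of kidney_dish between 0 and 0.016 m and angle between gallipot's own z axis and vertical below 0.2 rad and horizontal distance between measure and gallipot above 0.04 m), for 0.2 s.
At the end, for the whole second after the job is handed in: Pot upright in the dish within 25 mm of its middle, measure upright on the pot's floor; gauze flat on the hollow side, 0 to 4 cm clear of the rim, within 25 mm of the dish's middle and 0.2 rad; forceps flat on it, within 14 mm and 0.25 rad of its midline; dish within 3 cm, bystanders 2 cm; at rest (x of gallipot in the frame of kidney_dish between -0.021 and 0.029 m and y of gallipot in the frame of kidney_dish between -0.025 and 0.025 m and z of gallipot in the frame of kidney_dish between 0 and 0.016 m and angle between gallipot's own z axis and vertical below 0.2 rad and z of measure in the frame of gallipot between 0 and 0.012 m and horizontal distance between measure and gallipot below 0.015 m and angle between measure's own z axis and vertical below 0.25 rad and x of gauze_pack in the frame of kidney_dish between -0.13 and -0.086 m and y of gauze_pack in the frame of kidney_dish between -0.025 and 0.025 m and height (world z) of gauze_pack between -0.005 and 0.006 m and angle between the x axis of gauze_pack and the y axis of kidney_dish, either way round below 0.2 rad and x of forceps in the frame of gauze_pack between -0.02 and 0.02 m and y of forceps in the frame of gauze_pack between -0.014 and 0.014 m and z of forceps in the frame of gauze_pack between 0.009 and 0.017 m and angle between the y axis of forceps and the x axis of gauze_pack, either way round below 0.25 rad and angle between forceps's own z axis and vertical below 0.12 rad and linear speed of each of kidney_dish, gallipot, measure, gauze_pack, forceps below 0.02 m/s and distance of each of vial, jar, drop_bottle, marker_pen from where it was at the start of the episode below 0.02 m and distance of kidney_dish from where it was at the start of the episode below 0.03 m); the robot touches nothing.
It fails at once if the kidney dish is pushed more than 3 cm from its place (distance of kidney_dish from where it was at the start of the episode above 0.03 m).
It fails at once if the vial is moved more than 2 cm or tipped (distance of vial from where it was at the start of the episode above 0.02 m or angle between vial's own z axis and vertical above 0.6 rad).
It fails at once if the jar is moved more than 2 cm or tipped (distance of jar from where it was at the start of the episode above 0.02 m or angle between jar's own z axis and vertical above 0.6 rad).
It fails at once if the drop bottle is moved more than 2 cm or tipped (distance of drop_bottle from where it was at the start of the episode above 0.02 m or angle between drop_bottle's own z axis and vertical above 0.6 rad).
It fails at once if the marker pen is moved more than 2 cm or tipped (distance of marker_pen from where it was at the start of the episode above 0.02 m or angle between marker_pen's own z axis and vertical above 0.6 rad).
It also fails if it takes over 99 s, if anything falls off the work surface, if the arm or the gripper's body presses on something with over 40 N, if the wrist force passes 120 N, or if a joint passes its speed limit or range.

## Working session

There is one attempt and no reset: what is moved stays moved. The work goes in short steps, Python scripts to look and compute and a tool call to move; the robot and the scene stay as the last step left them, time stands still between calls to the robot, and variables do not carry over. Pictures are saved under pics/ and viewed, and the job is handed in when it is done.

Besides the shell and the picture viewer there is one more tool, called after ">>>" by a JSON object that holds its "method" and its "body", one argument or row to a line. send_rows: Moves the arm, as the interface text tells. Its arguments: {"type":"object","properties":{"commands":{"type":"array","items":{"type":"array","items":{"type":"array","items":{"type":"number"}}}}},"required":["commands"]}

```bash
mkdir -p pics; ls; python3 - <<'E'
from plant import monitor, optics
import cv2
print(monitor.get_obs())
for n in ["side","top","wrist"]:
    c=optics.capture(n)
    cv2.imwrite(f"pics/{n}0.png",c["color"])
    print(n,{k:v for k,v in c.items() if k!="color"})
E
```

```text
pics
{'time': 0.0, 'joint_positions': array([-1.39898232e+00,  3.42740368e-01,  1.52500699e+00, -3.36767622e-06,
        1.27539784e+00, -1.46017059e-01]), 'dq': array([-0.00050938,  0.00020778,  0.00088597, -0.00023961,  0.00185858,
       -0.00040688]), 'tau': array([ 1.01067089e-03, -4.31244600e+01, -2.44223624e+01,  7.19759404e-02,
        5.60717296e-02, -1.18731950e-04]), 'tool_pos': array([ 164.00823147, -498.30074196,  226.03930716]), 'tcp_rot': array([2.9976498 , 1.56924379, 1.74468552]), 'contact_force': array([-0.44774067,  0.04558931,  0.46272414]), 'moment': array([-0.03258314, -0.02698073, -0.04381996]), 'grip_width': 91.54244374569102}
side {'camera_matrix': array([[427.27871541,   0.        , 319.07762884],
       [  0.        , 427.27871541, 196.19487835],
       [  0.        ,   0.        ,   1.        ]]), 'k1': -0.08398929786811538, 'camera_from_world': array([[ 9.24859888e-01, -3.80222944e-01, -8.04367123e-03,
        -4.89713750e+02],
       [-2.32589265e-01, -5.48766652e-01, -8.02967867e-01,
         2.09508415e+02],
       [ 3.00892708e-01,  7.44503643e-01, -5
[... 559 characters left out ...]
87e-02, -9.88089743e-01,
         7.93418290e+02],
       [ 0.00000000e+00,  0.00000000e+00,  0.00000000e+00,
         1.00000000e+00]])}
wrist {'camera_matrix': array([[298.07175699,   0.        , 317.48721161],
       [  0.        , 298.07175699, 199.09218531],
       [  0.        ,   0.        ,   1.        ]]), 'k1': -0.04113877485724417, 'T_tool_cam': array([[-2.54861799e-04, -2.96585140e-01,  9.55006382e-01,
        -1.57711311e+02],
       [-6.22386830e-05, -9.55006407e-01, -2.96585164e-01,
         8.14484274e+01],
       [ 9.99999966e-01, -1.35026568e-04,  2.24935583e-04,
         3.93948598e-01],
       [ 0.00000000e+00,  0.00000000e+00,  0.00000000e+00,
         1.00000000e+00]])}
```

View pics/top0.png

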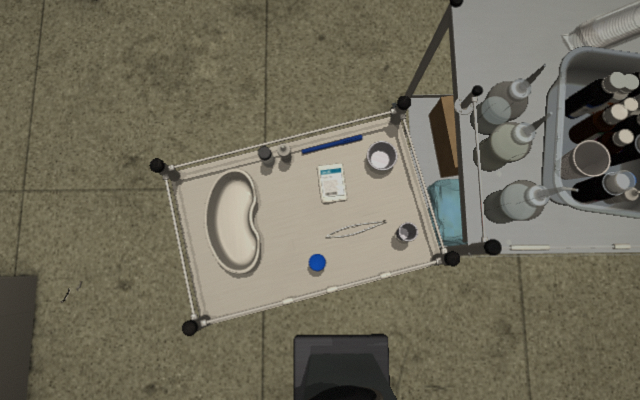

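View pics/side0.png

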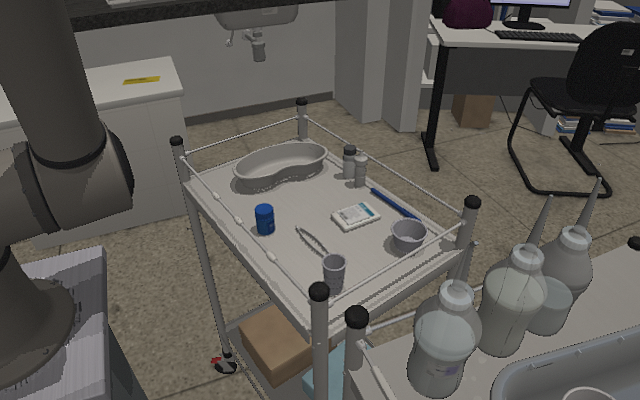

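View pics/wrist0.png

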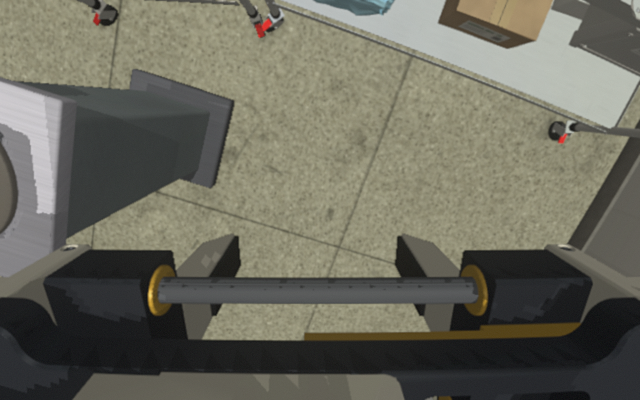

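The top view shows the dish at about (233,221), the gallipot (381,157), the measure (406,232), the gauze (332,183), the forceps (356,229), the jar (317,262), the vial and bottle (266,154 and 285,152), and the pen (332,145). Next I'll enlarge it.

```bash
cat > h.py <<'E'
import numpy as np, cv2
from plant import monitor, optics
from scipy.spatial.transform import Rotation as Rn
def dist(k1): return np.array([k1,0,0,0,0.])
def wcam(c,obs):
    if "camera_from_world" in c: return c["camera_from_world"]
    T=np.eye(4);T[:3,:3]=Rn.from_euler("xyz",obs["tcp_rot"]).as_matrix();T[:3,3]=obs["tool_pos"]
    return np.linalg.inv(T@c["T_tool_cam"])
def proj(c,M,P):
    P=np.atleast_2d(np.array(P,float))
    return cv2.projectPoints(P,cv2.Rodrigues(M[:3,:3])[0],M[:3,3],c["camera_matrix"],dist(c["k1"]))[0][:,0]
def unproj(c,M,uv,z):
    n=cv2.undistortPoints(np.array(uv,float).reshape(-1,1,2),c["camera_matrix"],dist(c["k1"]))[:,0]
    d=np.c_[n,np.ones(len(n))]@M[:3,:3]; o=-M[:3,:3].T@M[:3,3]
    return o+d*((z-o[2])/d[:,2])[:,None]
def grab(name):
    o=monitor.get_obs(); c=optics.capture(name); return c,wcam(c,o),o
def crop(img,x0,y0,x1,y1,s,fn):
    im=cv2.resize(img[y0:y1,x0:x1],None,fx=s,fy=s,interpolation=cv2.INTER_CUBIC)
    for v in range(((x0+9)//10)*10,x1,10): cv2.line(im,((v-x0)*s,0),((v-x0)*s,8 if v%50 else 16),(0,0,255),1); 
    for v in range(((x0+49)//50)*50,x1,50): cv2.putText(im,str(v),((v-x0)*s,28),0,.4,(0,0,255))
    for v in range(((y0+9)//10)*10,y1,10): cv2.line(im,(0,(v-y0)*s),(8 if v%50 else 16,(v-y0)*s),(0,0,255),1)
    for v in range(((y0+49)//50)*50,y1,50): cv2.putText(im,str(v),(18,(v-y0)*s+4),0,.4,(0,0,255))
    cv2.imwrite(fn,im)
E
python3 - <<'E'
from h import *
t=cv2.imread("pics/top0.png"); crop(t,190,120,350,285,4-1+1 if 0 else 3,"pics/t1.png") 
crop(t,190,135,320,285,4,"pics/t1.png"); crop(t,290,125,450,275,5,"pics/t2.png") if 0 else crop(t,290,130,450,275,4,"pics/t2.png")
s=cv2.imread("pics/side0.png"); crop(s,220,120,440,310,3,"pics/s1.png")
E
```

```text
(no output)
```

View pics/t1.png

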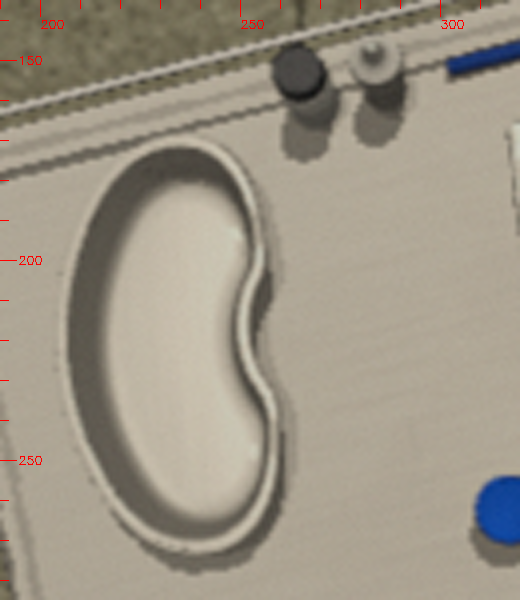

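View pics/t2.png

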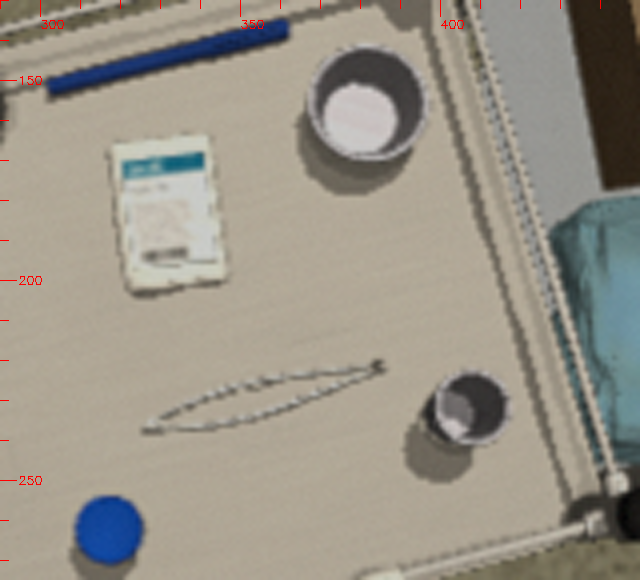

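View pics/s1.png

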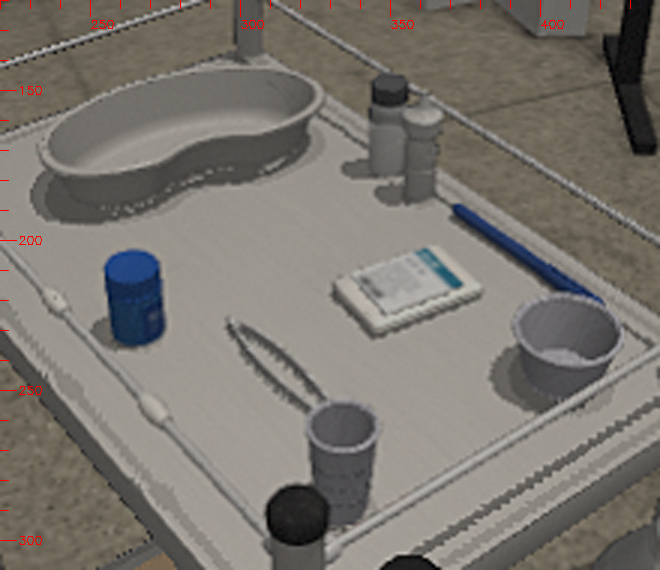

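```bash
cat > loc.py <<'E'
from h import *
c,M,o=grab("top"); cs,Ms,_=grab("side")
def pt(cr,org,s=4): return np.array(cr,float)/s+np.array(org)-0.375
rim=pt([(180,141),(215,148),(240,170),(256,205),(263,240),(246,290),(245,330),(258,370),(272,400),(277,430),(270,475),(252,520),(225,545),(195,552),(160,545),(120,510),(90,450),(72,390),(66,330),(68,275),(80,220),(105,175),(140,150)],(190,135))
W=unproj(c,M,rim,43)[:,:2].astype(np.float32)
r=cv2.minAreaRect(W); print("dish",r)
box=cv2.boxPoints(r); print(box)
wa=unproj(c,M,pt([(243,312)],(190,135)),43); print("waist",wa)
o2=(290,130)
for n,p,z in [("gall rim",(367,102),39),("gall floor",(360,118),3),("meas rim",(472,407),65),("meas floor",(457,412),3),("jar top",(110,528),53)]:
    print(n,unproj(c,M,pt([p],o2),z).round(1))
print("vial",unproj(c,M,pt([(299,72)],(190,135)),74).round(1),"drop",unproj(c,M,pt([(374,50)],(190,135)),86).round(1))
g=unproj(c,M,pt([(109,144),(206,134),(229,278),(135,296)],o2),13);print("gauze",g.round(1),g.mean(0).round(1),cv2.minAreaRect(g[:,:2].astype(np.float32)))
f=unproj(c,M,pt([(141,430),(384,364)],o2),5);print("forc",f.round(1),f.mean(0).round(1),np.linalg.norm(f[0]-f[1]),np.arctan2(*(f[1]-f[0])[[1,0]]))
f=unproj(c,M,pt([(238,385),(262,425)],o2),5);print("forc mid edges",f.round(1))
# side checks
for n,p,z in [("gall rim",(568,333),39),("meas rim",(342,427),65),("jar top",(133,266),53)]:
    print("side",n,unproj(cs,Ms,pt([p],(220,120),3),z).round(1))
g=unproj(cs,Ms,pt([(333,288),(437,248),(481,291),(380,331)],(220,120),3),13);print("side gauze",g.round(1),g.mean(0).round(1))
E
python3 loc.py
```

```text
dish ((536.0621337890625, 253.8216094970703), (216.40225219726562, 106.72190856933594), 5.030940532684326)
[[423.5984  297.48843]
 [432.95728 191.17767]
 [648.5259  210.15479]
 [639.167   316.46555]]
waist [[552.69755821 215.01501177  43.        ]]
gall rim [[674.6 -63.9  39. ]]
gall floor [[675.2 -65.2   3. ]]
meas rim [[ 508.6 -107.5   65. ]]
meas floor [[ 510.6 -112.4    3. ]]
jar top [[449.9  75.7  53. ]]
vial [[673.4 182.5  74. ]] drop [[681.1 142.6  86. ]]
gauze [[659.5  75.1  13. ]
 [664.5  21.5  13. ]
 [583.9  10.4  13. ]
 [574.6  61.6  13. ]] [620.6  42.1  13. ] ((621.24462890625, 41.80142593383789), (85.98697662353516, 53.71976089477539), 8.993204116821289)
forc [[502.4  59.1   5. ]
 [537.  -73.5   5. ]] [519.7  -7.2   5. ] 137.017766555708 -1.3155924687415277
forc mid edges [[526.3   6.1   5. ]
 [504.5  -6.4   5. ]]
side gall rim [[671.9 -70.6  39. ]]
side meas rim [[ 508.  -112.2   65. ]]
side jar top [[450.8  72.8  53. ]]
side gauze [[574.6  50.8  13. ]
 [655.8  62.4  13. ]
 [660.9  10.9  13. ]
 [584.6   0.9  13. ]] [619.   31.3  13. ]
```

```bash
cat > plan.py <<'E'
import sys; from h import *
# usage: plan.py x y z jawdeg|- opening(mm) [maxstep]
# jawdeg: world heading of the jaw axis (mod 180)
def plan(tgt,jaw,op,step=39.):
    o=monitor.get_obs(); R=Rn.from_euler("xyz",o["tcp_rot"]).as_matrix(); p=o["tool_pos"].copy()
    zt=R[:,2]; cur=np.degrees(np.arctan2(zt[1],zt[0]))
    d=0 if jaw is None else (jaw-cur+90)%180-90
    # tool x down: +turn about tool x lowers heading
    turn=-d
    if jaw is not None: print("cur jaw",round(cur,1),"turn",round(turn,2),"q6",o["joint_positions"][5].round(2))
    n=max(int(np.ceil(np.linalg.norm(tgt-p)/step)),int(np.ceil(abs(turn)/7.0)),1)
    rows=[]; dp=(tgt-p)/n
    for i in range(n):
        s=R.T@dp/1000; rows.append([round(float(v),4) for v in s]+[round(turn/n,2),op/1000])
        R=R@Rn.from_euler("x",turn/n,degrees=True).as_matrix()
    print("pos",p.round(1),"rows",n); 
    for k in range(0,n,10): print([rows[k:k+10]])
if __name__=="__main__":
    a=sys.argv; plan(np.array([float(v) for v in a[1:4]]),None if a[4]=='-' else float(a[4]),float(a[5]),float(a[6]) if len(a)>6 else 39.)
E
cat >> loc.py <<'E'
print("pen",unproj(c,M,pt([(48,87),(289,28)],o2),6).round(1))
knobs=np.array([(404,103),(452,258),(157,166),(190,328)])
for z in (65,100): print("knobs",z,unproj(c,M,knobs,z).round(1).tolist())
kn=np.array([(471.5,203),(319,291),(302,102),(176,142)])
for z in (65,100): print("side knobs",z,unproj(cs,Ms,kn,z).round(1).tolist())
E
python3 loc.py | tail -5
python3 plan.py 400 -200 350 - 90
```

```text
[726.9 -26.6   6. ]]
knobs 65 [[781.0, -111.7, 65.0], [454.7, -193.7, 65.0], [650.1, 408.8, 65.0], [322.8, 326.3, 65.0]]
knobs 100 [[766.6, -104.1, 100.0], [454.4, -182.5, 100.0], [641.4, 393.9, 100.0], [328.2, 314.9, 100.0]]
side knobs 65 [[799.2, -74.6, 65.0], [465.4, -157.0, 65.0], [669.2, 457.2, 65.0], [331.2, 370.5, 65.0]]
side knobs 100 [[763.1, -108.9, 100.0], [454.1, -185.2, 100.0], [642.8, 383.4, 100.0], [329.9, 303.2, 100.0]]
pos [ 164.1 -498.7  226.6] rows 11
[[[-0.0112, 0.0289, -0.0191, 0.0, 0.09], [-0.0112, 0.0289, -0.0191, 0.0, 0.09], [-0.0112, 0.0289, -0.0191, 0.0, 0.09], [-0.0112, 0.0289, -0.0191, 0.0, 0.09], [-0.0112, 0.0289, -0.0191, 0.0, 0.09], [-0.0112, 0.0289, -0.0191, 0.0, 0.09], [-0.0112, 0.0289, -0.0191, 0.0, 0.09], [-0.0112, 0.0289, -0.0191, 0.0, 0.09], [-0.0112, 0.0289, -0.0191, 0.0, 0.09], [-0.0112, 0.0289, -0.0191, 0.0, 0.09]]]
[[[-0.0112, 0.0289, -0.0191, 0.0, 0.09]]]
```

>>> {"method": "send_rows", "body": {
  "commands": [
    [[-0.011,0.029,-0.019,0,0.09],[-0.011,0.029,-0.019,0,0.09],[-0.011,0.029,-0.019,0,0.09],[-0.011,0.029,-0.019,0,0.09],[-0.011,0.029,-0.019,0,0.09],[-0.011,0.029,-0.019,0,0.09],[-0.011,0.029,-0.019,0,0.09],[-0.011,0.029,-0.019,0,0.09],[-0.011,0.029,-0.019,0,0.09],[-0.011,0.029,-0.019,0,0.09]]
  ]
}}

```text
time: 1.18
tool_pos: [384.5, -220.4, 338.4]
tcp_rot: [-3.028, 1.566, 1.99]
contact_force: [0.0, -1.3, -1.1]
grip_width: 89.9
```

```bash
python3 plan.py 500 -20 360 - 90
```

```text
pos [ 384.5 -220.4  338.4] rows 6
[[[-0.0035, 0.0284, -0.0261, 0.0, 0.09], [-0.0035, 0.0284, -0.0261, 0.0, 0.09], [-0.0035, 0.0284, -0.0261, 0.0, 0.09], [-0.0035, 0.0284, -0.0261, 0.0, 0.09], [-0.0035, 0.0284, -0.0261, 0.0, 0.09], [-0.0035, 0.0284, -0.0261, 0.0, 0.09]]]
```

>>> {"method": "send_rows", "body": {
  "commands": [
    [[-0.0035,0.0285,-0.026,0,0.09],[-0.0035,0.0285,-0.026,0,0.09],[-0.0035,0.0285,-0.026,0,0.09],[-0.0035,0.0285,-0.026,0,0.09],[-0.0035,0.0285,-0.026,0,0.09],[-0.0035,0.0285,-0.026,0,0.09],[0,0,0,0,0.09]]
  ]
}}

```text
time: 1.77
tool_pos: [507.6, -4.7, 364.3]
tcp_rot: [1.699, 1.564, 0.437]
contact_force: [-1.0, 0.1, -0.8]
grip_width: 90.1
```

```bash
python3 - <<'E'
from h import *
c,M,o=grab("wrist"); cv2.imwrite("pics/w1.png",c["color"]); np.savez("w1.npz",M=M); print(o["tool_pos"],o["joint_positions"].round(3))
E
```

```text
[507.64828257  -4.72252618 364.26347422] [-0.163  0.237  1.297  0.004  1.602  1.099]
```

View pics/w1.png

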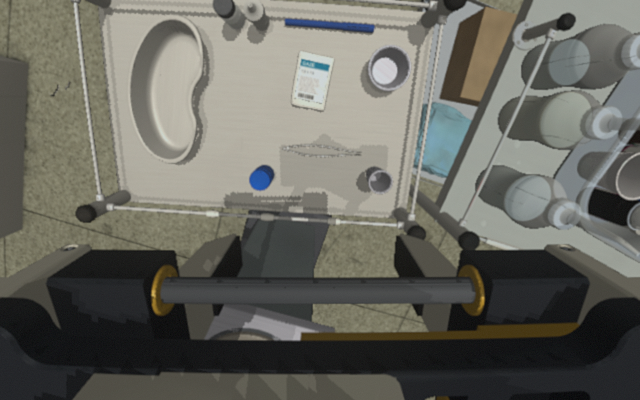

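```bash
python3 - <<'E'
from h import *
t=cv2.imread("pics/w1.png"); crop(t,270,0,430,200,4,"pics/w1a.png"); crop(t,100,0,290,200,3,"pics/w1b.png")
E
```

```text
(no output)
```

View pics/w1a.png

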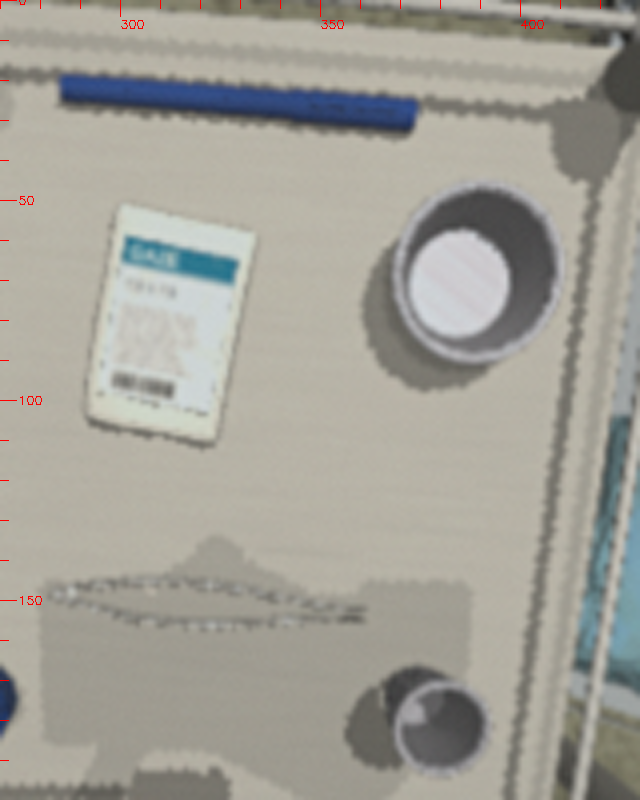

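View pics/w1b.png

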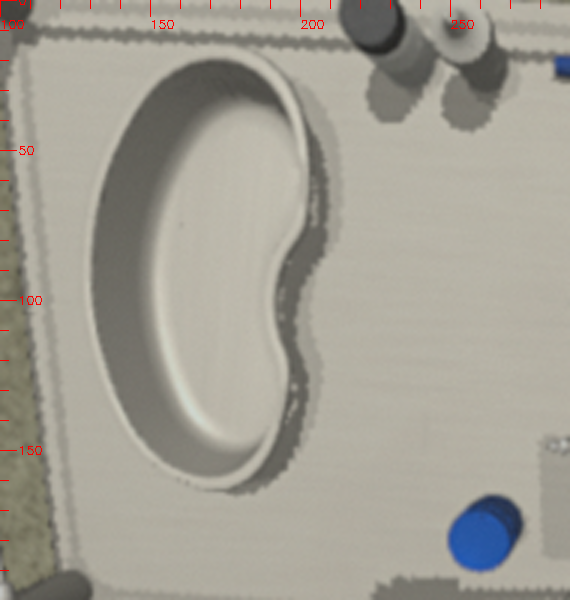

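```bash
cat > loc2.py <<'E'
from h import *
c=optics.capture("wrist"); M=np.load("w1.npz")["M"]
def pt(cr,org,s): return np.array(cr,float)/s+np.array(org)-0.4
a=(270,0)
for n,p,z in [("gall rim",(477,272),39),("gall floor",(459,284),3),("meas rim",(442,727),65),("meas foot",(0,0),0)][:3]:
    print(n,unproj(c,M,pt([p],a,4),z).round(1))
g=unproj(c,M,pt([(118,203),(257,233),(215,444),(86,416)],a,4),13);print("gauze",g.round(1).tolist(),g.mean(0).round(1),cv2.minAreaRect(g[:,:2].astype(np.float32)))
f=unproj(c,M,pt([(48,594),(366,614)],a,4),5);print("forc",f.round(1).tolist(),f.mean(0).round(1),np.linalg.norm(f[0]-f[1]),np.degrees(np.arctan2(*(f[1]-f[0])[[1,0]])))
print("forc mid edges",unproj(c,M,pt([(207,580),(207,627)],a,4),5).round(1).tolist())
print("pen",unproj(c,M,pt([(60,88),(416,114)],a,4),6).round(1).tolist())
b=(100,0)
rim=pt([(215,57),(258,66),(285,88),(300,120),(308,155),(306,195),(293,238),(276,262),(273,300),(285,345),(287,385),(280,430),(262,467),(240,485),(210,490),(175,477),(140,445),(112,390),(94,320),(90,260),(97,200),(115,145),(145,95),(180,66)],b,3)
W=unproj(c,M,rim,43)[:,:2].astype(np.float32); print("dish",cv2.minAreaRect(W)); np.save("rim_w.npy",W)
print("jar",unproj(c,M,pt([(480,540)],b,3),53).round(1),"vial",unproj(c,M,pt([(372,20)],b,3),74).round(1),"drop",unproj(c,M,pt([(462,22)],b,3),80).round(1))
E
python3 loc2.py; python3 loc.py | grep -A1 pen
```

```text
gall rim [[674.9 -64.5  39. ]]
gall floor [[675.1 -65.4   3. ]]
meas rim [[ 510.1 -108.    65. ]]
gauze [[660.1, 74.0, 13.0], [666.3, 18.7, 13.0], [584.8, 9.6, 13.0], [579.3, 63.3, 13.0]] [622.6  41.4  13. ] ((622.4539184570312, 41.82548141479492), (82.00114440917969, 55.64583969116211), 6.394635200500488)
forc [[503.5, 58.8, 5.0], [537.3, -75.0, 5.0]] [520.4  -8.1   5. ] 137.99378733410822 -75.83830437629514
forc mid edges [[530.1, -4.7, 5.0], [510.8, -11.0, 5.0]]
pen [[694.0, 108.3, 6.0], [727.7, -26.6, 6.0]]
dish ((535.4011840820312, 252.83349609375), (213.71749877929688, 107.28311157226562), 5.814722061157227)
jar [[451.5  75.3  53. ]] vial [[673.5 180.1  74. ]] drop [[683.1 139.6  80. ]]
pen [[694.4 109.    6. ]
 [726.9 -26.6   6. ]]
```

```bash
python3 plan.py 675 -65 130 17 86; python3 - <<'E'
from h import *
W=np.load("rim_w.npy"); 
i=np.array([4,10]);print(W[i])
h=cv2.convexHull(W)[:,0]; 
d=[(np.linalg.norm(h[k]-h[k-1]),np.degrees(np.arctan2(*(h[k]-h[k-1])[::-1])),h[k],h[k-1]) for k in range(len(h))]; print(max(d,key=lambda t:t[0]))
E
```

```text
cur jaw -72.6 turn -89.61 q6 1.09
pos [505.1 -10.8 363.9] rows 13
[[[0.018, 0.0112, 0.0079, np.float64(-6.89), 0.086], [0.018, 0.0101, 0.0091, np.float64(-6.89), 0.086], [0.018, 0.009, 0.0103, np.float64(-6.89), 0.086], [0.018, 0.0077, 0.0113, np.float64(-6.89), 0.086], [0.018, 0.0063, 0.0121, np.float64(-6.89), 0.086], [0.018, 0.0048, 0.0128, np.float64(-6.89), 0.086], [0.018, 0.0032, 0.0133, np.float64(-6.89), 0.086], [0.018, 0.0016, 0.0136, np.float64(-6.89), 0.086], [0.018, -0.0001, 0.0137, np.float64(-6.89), 0.086], [0.018, -0.0017, 0.0135, np.float64(-6.89), 0.086]]]
[[[0.018, -0.0033, 0.0132, np.float64(-6.89), 0.086], [0.018, -0.0049, 0.0127, np.float64(-6.89), 0.086], [0.018, -0.0064, 0.0121, np.float64(-6.89), 0.086]]]
[[611.8657  207.78838]
 [498.83084 195.19034]]
(np.float32(95.07547), np.float32(5.8147216), array([593.4171 , 204.82262], dtype=float32), array([498.83084, 195.19034], dtype=float32))
```

>>> {"method": "send_rows", "body": {
  "commands": [
    [[0.01,0.013,0.009,-6.9,0.086],[0.01,0.012,0.0105,-6.9,0.086],[0.01,0.0105,0.012,-6.9,0.086],[0.01,0.009,0.013,-6.9,0.086],[0.01,0.007,0.014,-6.9,0.086],[0.01,0.0055,0.015,-6.9,0.086],[0.01,0.0035,0.0155,-6.9,0.086],[0.01,0.002,0.016,-6.9,0.086],[0.01,0,0.016,-6.9,0.086],[0.01,-0.002,0.0155,-6.9,0.086]]
  ]
}}

```text
time: 2.8
tool_pos: [656.1, -79.1, 266.2]
tcp_rot: [-0.452, 1.561, -0.487]
contact_force: [0.2, 0.3, 0.3]
grip_width: 86.1
```

```bash
sed -i 's/\[round(turn\/n,2)/[round(float(turn\/n),1)/' plan.py; python3 plan.py 675 -65 120 17 86 25
```

```text
cur jaw -2.0 turn -19.01 q6 -0.2
pos [656.1 -79.1 266.2] rows 6
[[[0.0244, 0.0026, 0.0028, -3.2, 0.086], [0.0244, 0.0024, 0.003, -3.2, 0.086], [0.0244, 0.0022, 0.0031, -3.2, 0.086], [0.0244, 0.0021, 0.0032, -3.2, 0.086], [0.0244, 0.0019, 0.0033, -3.2, 0.086], [0.0244, 0.0017, 0.0034, -3.2, 0.086]]]
```

>>> {"method": "send_rows", "body": {
  "commands": [
    [[0.0245,0.0025,0.003,-3.2,0.086],[0.0245,0.0025,0.003,-3.2,0.086],[0.0245,0.002,0.003,-3.2,0.086],[0.0245,0.002,0.003,-3.2,0.086],[0.0245,0.002,0.0035,-3.2,0.086],[0.0245,0.002,0.0035,-3.2,0.086],[0,0,0,0,0.086],[0,0,0,0,0.086]]
  ]
}}

```text
time: 3.47
tool_pos: [671.7, -85.7, 111.0]
tcp_rot: [-1.275, 1.562, -0.977]
contact_force: [0.3, 0.3, 0.2]
grip_width: 85.9
```

```bash
python3 plan.py 675 -65 17 17 86 20;  python3 - <<'E'
from h import *
c,M,o=grab("wrist"); cv2.imwrite("pics/w2.png",c["color"])
E
```

```text
cur jaw 17.0 turn 0.03 q6 -0.53
pos [671.7 -85.7 111. ] rows 5
[[[0.0188, 0.0039, 0.0018, 0.0, 0.086], [0.0188, 0.0039, 0.0018, 0.0, 0.086], [0.0188, 0.0039, 0.0018, 0.0, 0.086], [0.0188, 0.0039, 0.0018, 0.0, 0.086], [0.0188, 0.0039, 0.0018, 0.0, 0.086]]]
```

View pics/w2.png

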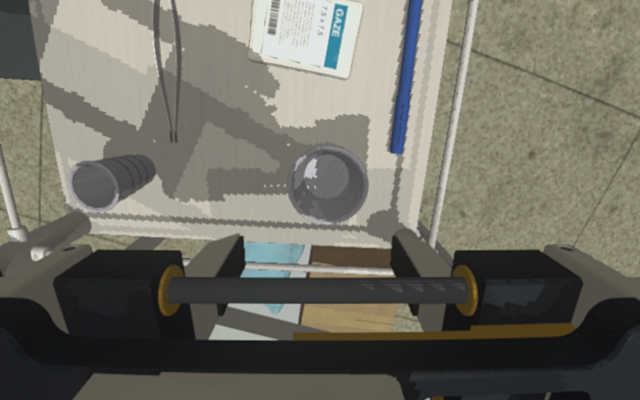

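>>> {"method": "send_rows", "body": {
  "commands": [
    [[0,0.01,0.0045,0,0.086],[0,0.01,0.0045,0,0.086],[0,0,0,0,0.086]]
  ]
}}

```text
time: 3.77
tool_pos: [675.6, -65.0, 115.7]
tcp_rot: [-0.959, 1.558, -0.669]
contact_force: [-0.3, 0.3, -0.4]
grip_width: 85.8
```

```bash
python3 plan.py 675 -65 17 17 86 20;  python3 - <<'E'
from h import *
c,M,o=grab("wrist"); cv2.imwrite("pics/w3.png",c["color"])
th=np.linspace(0,2*np.pi,60)
im=c["color"].copy()
for z,r in((39,33),(3,19.5)):
  for u in proj(c,M,np.c_[675+r*np.cos(th),-65+r*np.sin(th),0*th+z]): cv2.circle(im,tuple(int(v) for v in u.round()),1,(0,0,255),-1)
cv2.imwrite("pics/w3o.png",im)
E
```

```text
cur jaw 16.6 turn -0.4 q6 -0.49
pos [675.6 -65.  115.7] rows 5
[[[0.0197, 0.0002, -0.0003, -0.1, 0.086], [0.0197, 0.0002, -0.0003, -0.1, 0.086], [0.0197, 0.0003, -0.0003, -0.1, 0.086], [0.0197, 0.0003, -0.0003, -0.1, 0.086], [0.0197, 0.0003, -0.0003, -0.1, 0.086]]]
```

View pics/w3o.png

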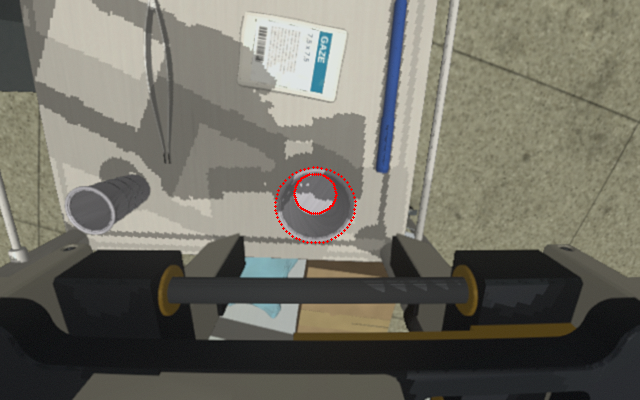

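The projected gallipot model at (315,205) coincides with the picture, so I'll descend.

>>> {"method": "send_rows", "body": {
  "commands": [
    [[0.02,0,0,0,0.086],[0.02,0,0,0,0.086],[0.02,0,0,0,0.086],[0.015,0,0,0,0.086],[0.01,0,0,0,0.086],[0.006,0,0,0,0.086]]
  ]
}}

```text
time: 4.32
tool_pos: [683.1, -65.3, 32.0]
tcp_rot: [-0.724, 1.539, -0.431]
contact_force: [0.0, 0.6, -0.3]
grip_width: 85.9
```

```bash
python3 plan.py 675 -65 17 17 86 20
```

```text
cur jaw 16.8 turn -0.2 q6 -0.49
pos [683.1 -65.3  32. ] rows 1
[[[0.0147, 0.0029, -0.008, -0.2, 0.086]]]
```

>>> {"method": "send_rows", "body": {
  "commands": [
    [[0.005,0.001,-0.004,0,0.086],[0.005,0.001,-0.004,0,0.086],[0,0,0,0,0.086]]
  ]
}}

```text
time: 4.57
tool_pos: [674.8, -65.5, 21.3]
tcp_rot: [-0.726, 1.538, -0.432]
contact_force: [-0.2, -0.1, 0.1]
grip_width: 85.8
```

```bash
python3 plan.py 675 -65 17 17 86 20; python3 -c "
from h import *
o=monitor.get_obs();print(Rn.from_euler('xyz',o['tcp_rot']).as_matrix()[:,0])"
```

```text
cur jaw 16.8 turn -0.17 q6 -0.5
pos [674.8 -65.5  21.3] rows 1
[[[0.0043, 0.0005, 0.0002, -0.2, 0.086]]]
[ 0.02950989 -0.01360809 -0.99947185]
```

>>> {"method": "send_rows", "body": {
  "commands": [
    [[0.004,0.0005,0,0,0.086],[0,0,0,0,0.05],[0,0,0,0,0.05],[0,0,0,0,0.05],[0,0,0,0,0.05],[0,0,0,0,0.05]]
  ]
}}

```text
time: 5.07
tool_pos: [676.2, -65.6, 20.0]
tcp_rot: [-0.697, 1.534, -0.403]
contact_force: [-0.0, -0.7, -0.3]
grip_width: 59.7
```

>>> {"method": "send_rows", "body": {
  "commands": [
    [[0,0,0,0,0.05],[0,0,0,0,0.05],[0,0,0,0,0.05]]
  ]
}}

```text
time: 5.32
tool_pos: [676.3, -65.6, 20.1]
tcp_rot: [-0.695, 1.533, -0.402]
contact_force: [0.7, 0.2, -1.2]
grip_width: 59.4
```

```bash
python3 - <<'E'
from h import *
c,M,o=grab("wrist"); cv2.imwrite("pics/w4.png",c["color"])
c,M,o=grab("side"); crop(c["color"],340,120,500,270,4,"pics/s4.png")
E
```

```text
(no output)
```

View pics/w4.png

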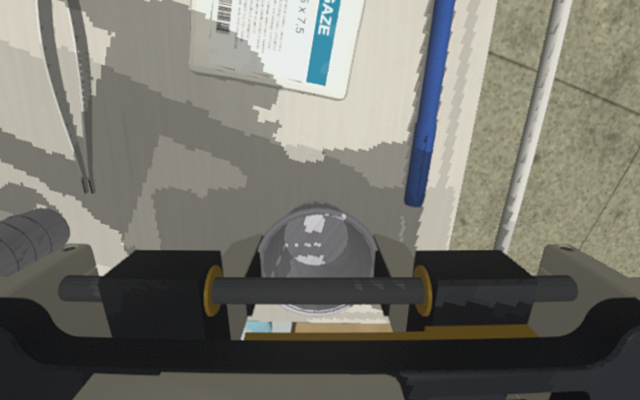

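View pics/s4.png

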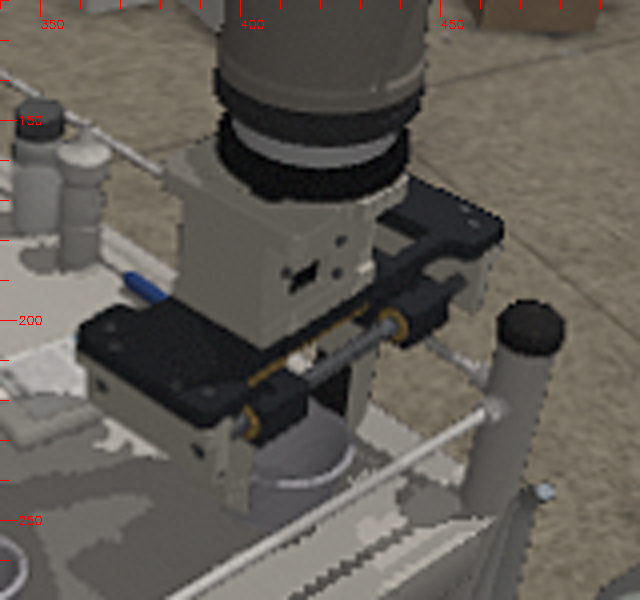

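>>> {"method": "send_rows", "body": {
  "commands": [
    [[-0.008,0,0,0,0.05],[-0.015,0,0,0,0.05],[-0.02,0,0,0,0.05],[-0.025,0,0,0,0.05],[-0.025,0,0,0,0.05],[-0.025,0,0,0,0.05],[-0.02,0,0,0,0.05],[0,0,0,0,0.05]]
  ]
}}

```text
time: 6.08
tool_pos: [670.0, -63.2, 165.3]
tcp_rot: [-0.721, 1.538, -0.428]
contact_force: [0.6, 0.4, -1.1]
grip_width: 59.3
```

```bash
python3 plan.py 535 259 150 5.8 50 25; python3 - <<'E'
from h import *
c,M,o=grab("wrist"); cv2.imwrite("pics/w5.png",c["color"])
E
```

```text
cur jaw 16.8 turn 11.01 q6 -0.5
pos [670.  -63.2 165.3] rows 14
[[[0.0005, 0.0248, -0.0026, 0.8, 0.05], [0.0005, 0.0248, -0.0029, 0.8, 0.05], [0.0005, 0.0248, -0.0033, 0.8, 0.05], [0.0005, 0.0247, -0.0036, 0.8, 0.05], [0.0005, 0.0247, -0.004, 0.8, 0.05], [0.0005, 0.0246, -0.0043, 0.8, 0.05], [0.0005, 0.0245, -0.0046, 0.8, 0.05], [0.0005, 0.0245, -0.005, 0.8, 0.05], [0.0005, 0.0244, -0.0053, 0.8, 0.05], [0.0005, 0.0243, -0.0056, 0.8, 0.05]]]
[[[0.0005, 0.0242, -0.006, 0.8, 0.05], [0.0005, 0.0242, -0.0063, 0.8, 0.05], [0.0005, 0.0241, -0.0066, 0.8, 0.05], [0.0005, 0.024, -0.007, 0.8, 0.05]]]
```

View pics/w5.png

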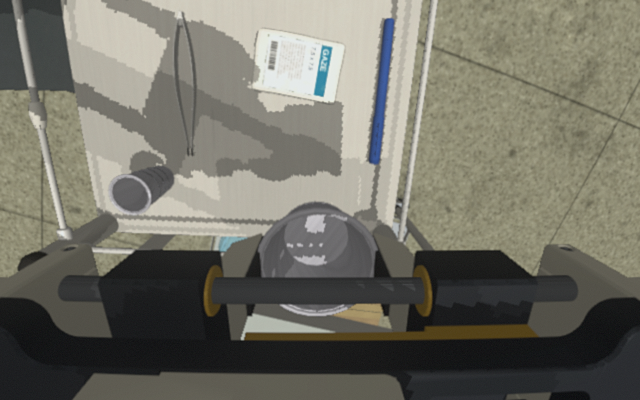

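>>> {"method": "send_rows", "body": {
  "commands": [
    [[0,0.025,-0.0025,0.8,0.05],[0,0.025,-0.003,0.8,0.05],[0,0.025,-0.003,0.8,0.05],[0,0.025,-0.0035,0.8,0.05],[0,0.025,-0.004,0.8,0.05],[0,0.0245,-0.0045,0.8,0.05],[0,0.0245,-0.0045,0.8,0.05],[0,0.0245,-0.005,0.8,0.05],[0,0.0245,-0.0055,0.8,0.05],[0,0.0245,-0.0055,0.8,0.05]]
  ]
}}

```text
time: 6.97
tool_pos: [564.6, 172.1, 144.0]
tcp_rot: [-1.185, 1.552, -1.047]
contact_force: [0.6, -0.6, -1.2]
grip_width: 59.4
```

```bash
python3 plan.py 535 259 150 5.8 50 20
```

```text
cur jaw 7.9 turn 2.09 q6 0.05
pos [564.6 172.1 144. ] rows 5
[[[-0.0015, 0.018, -0.0035, 0.4, 0.05], [-0.0015, 0.018, -0.0036, 0.4, 0.05], [-0.0015, 0.018, -0.0037, 0.4, 0.05], [-0.0015, 0.0179, -0.0039, 0.4, 0.05], [-0.0015, 0.0179, -0.004, 0.4, 0.05]]]
```

```bash
python3 - <<'E'
from h import *
c,M,o=grab("wrist"); cv2.imwrite("pics/w6.png",c["color"]); np.savez("w6.npz",M=M)
E
```

```text
(no output)
```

View pics/w6.png

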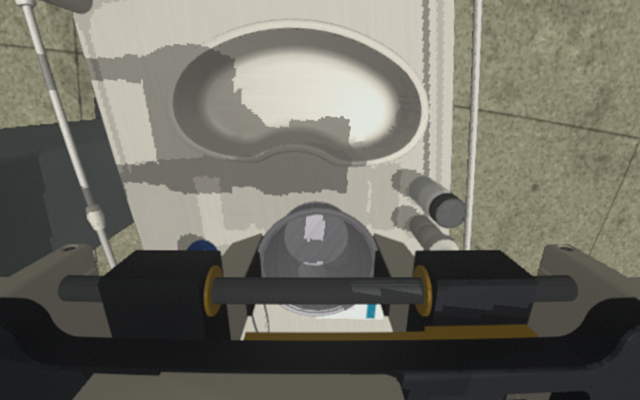

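```bash
python3 - <<'E'
from h import *
c=optics.capture("wrist");M=np.load("w6.npz")["M"]
uv=[(172,100),(428,108),(290,19.5),(237,162),(373,166),(305,151),(185,60),(408,65),(192,138),(413,146)]
W=unproj(c,M,uv,43)[:,:2];print(W.round(1).tolist());print(cv2.minAreaRect(W.astype(np.float32)))
b=W[4]-W[3];print(np.degrees(np.arctan2(b[1],b[0])),(W[3]+W[4])/2,(W[0]+W[1])/2)
E
python3 plan.py 535 259 150 5.8 50 20
```

```text
[[435.4, 239.7], [647.0, 262.3], [525.7, 311.5], [492.1, 194.8], [610.7, 207.4], [549.8, 212.3], [445.8, 271.9], [622.9, 292.4], [452.5, 210.5], [641.8, 229.5]]
((540.60595703125, 256.5003662109375), (212.7910614013672, 112.45751190185547), 6.0655927658081055)
6.065589943293212 [551.38490625 201.10044476] [541.1898083 251.0056385]
cur jaw 8.1 turn 2.33 q6 0.04
pos [563.4 174.4 143.8] rows 5
[[[-0.0015, 0.0175, -0.0032, 0.5, 0.05], [-0.0015, 0.0175, -0.0034, 0.5, 0.05], [-0.0015, 0.0175, -0.0035, 0.5, 0.05], [-0.0015, 0.0175, -0.0036, 0.5, 0.05], [-0.0015, 0.0174, -0.0038, 0.5, 0.05]]]
```

>>> {"method": "send_rows", "body": {
  "commands": [
    [[-0.001,0.0175,-0.003,0.4,0.05],[-0.001,0.0175,-0.003,0.4,0.05],[-0.001,0.0175,-0.003,0.4,0.05],[-0.001,0.0175,-0.003,0.4,0.05],[-0.001,0.0145,-0.003,0.4,0.05],[0,0,0,0,0.05]]
  ]
}}

```text
time: 7.57
tool_pos: [534.5, 256.1, 140.4]
tcp_rot: [-1.78, 1.551, -1.674]
contact_force: [-0.8, -0.3, -0.9]
grip_width: 59.9
```

```bash
python3 plan.py 539 260 60 6 50 15; python3 - <<'E'
from h import *
c,M,o=grab("wrist"); cv2.imwrite("pics/w7.png",c["color"])
E
```

```text
cur jaw 6.1 turn 0.06 q6 0.23
pos [534.5 256.1 140.4] rows 6
[[[0.0134, 0.0008, 0.0009, 0.0, 0.05], [0.0134, 0.0008, 0.0009, 0.0, 0.05], [0.0134, 0.0008, 0.0009, 0.0, 0.05], [0.0134, 0.0008, 0.0009, 0.0, 0.05], [0.0134, 0.0008, 0.0009, 0.0, 0.05], [0.0134, 0.0008, 0.0009, 0.0, 0.05]]]
```

View pics/w7.png

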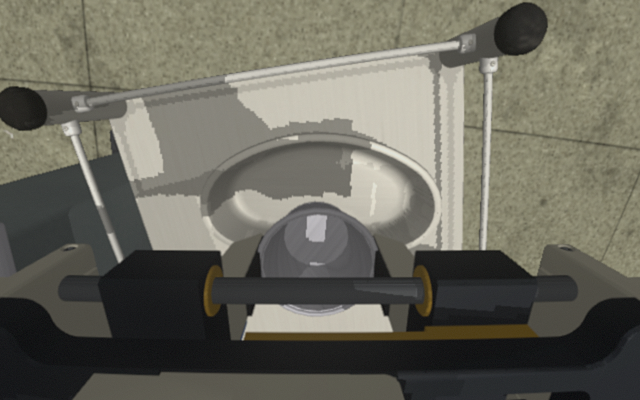

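>>> {"method": "send_rows", "body": {
  "commands": [
    [[0.0135,0.001,0.001,0,0.05],[0.0135,0.001,0.001,0,0.05],[0.0135,0.001,0.001,0,0.05],[0.0135,0.001,0.001,0,0.05],[0.0135,0.001,0.001,0,0.05],[0.0135,0.001,0.001,0,0.05],[0,0,0,0,0.05]]
  ]
}}

```text
time: 8.2
tool_pos: [542.5, 250.6, 52.4]
tcp_rot: [-1.849, 1.545, -1.745]
contact_force: [-0.7, -0.9, -0.2]
grip_width: 59.6
```

```bash
python3 plan.py 538.5 260 30 6 50 10
```

```text
cur jaw 6.0 turn -0.05 q6 0.23
pos [542.5 250.6  52.4] rows 3
[[[0.0074, 0.0034, -0.001, -0.0, 0.05], [0.0074, 0.0034, -0.001, -0.0, 0.05], [0.0074, 0.0034, -0.001, -0.0, 0.05]]]
```

>>> {"method": "send_rows", "body": {
  "commands": [
    [[0,0.005,-0.002,0,0.05],[0,0.005,-0.002,0,0.05],[0.006,0,0,0,0.05],[0.006,0,0,0,0.05],[0.004,0,0,0,0.05],[0,0,0,0,0.05]]
  ]
}}

```text
time: 8.7
tool_pos: [538.6, 258.2, 36.4]
tcp_rot: [-1.772, 1.545, -1.67]
contact_force: [-0.7, -0.1, -0.1]
grip_width: 59.7
```

```bash
python3 plan.py 538.5 260 27 6 50 4
```

```text
cur jaw 5.9 turn -0.14 q6 0.25
pos [538.6 258.2  36.4] rows 3
[[[0.0031, 0.0007, 0.0, -0.0, 0.05], [0.0031, 0.0007, 0.0, -0.0, 0.05], [0.0031, 0.0007, 0.0, -0.0, 0.05]]]
```

>>> {"method": "send_rows", "body": {
  "commands": [
    [[0.003,0.0005,0,0,0.05],[0.003,0.0005,0,0,0.05],[0.002,0,0,0,0.05],[0,0,0,0,0.05]]
  ]
}}

```text
time: 9.03
tool_pos: [538.7, 259.2, 28.0]
tcp_rot: [-1.737, 1.546, -1.634]
contact_force: [0.1, -0.0, -1.8]
grip_width: 59.5
```

>>> {"method": "send_rows", "body": {
  "commands": [
    [[0.002,0,0,0,0.05],[0.001,0,0,0,0.05]]
  ]
}}

```text
time: 9.2
tool_pos: [539.0, 259.4, 25.4]
tcp_rot: [-1.706, 1.546, -1.604]
contact_force: [-1.7, 0.4, 7.4]
grip_width: 59.9
```

Contact, so I'll release.

>>> {"method": "send_rows", "body": {
  "commands": [
    [[0,0,0,0,0.085],[0,0,0,0,0.085],[0,0,0,0,0.085],[0,0,0,0,0.085],[-0.015,0,0,0,0.085],[-0.02,0,0,0,0.085],[-0.03,0,0,0,0.085],[-0.03,0,0,0,0.085],[-0.03,0,0,0,0.085],[0,0,0,0,0.085]]
  ]
}}

```text
time: 10.03
tool_pos: [538.2, 261.8, 153.2]
tcp_rot: [-1.894, 1.544, -1.791]
contact_force: [2.1, 0.2, 0.8]
grip_width: 84.9
```

```bash
python3 - <<'E'
from h import *
c,M,o=grab("wrist"); cv2.imwrite("pics/w8.png",c["color"]);np.savez("w8.npz",M=M); print(o["tool_pos"])
c,M,o=grab("top"); crop(c["color"],190,135,320,285,4,"pics/t8.png")
E
```

```text
[538.1752905  261.82079191 153.15603341]
```

View pics/w8.png

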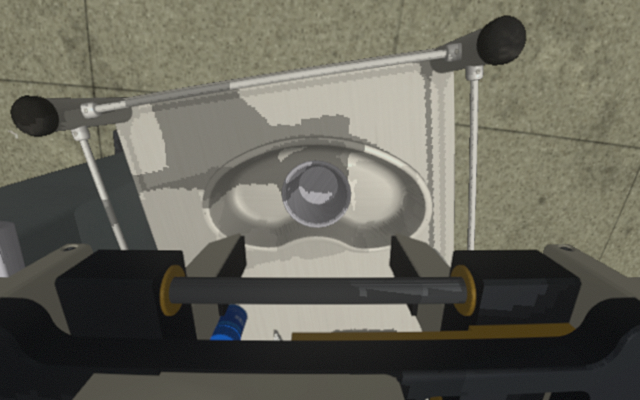

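View pics/t8.png

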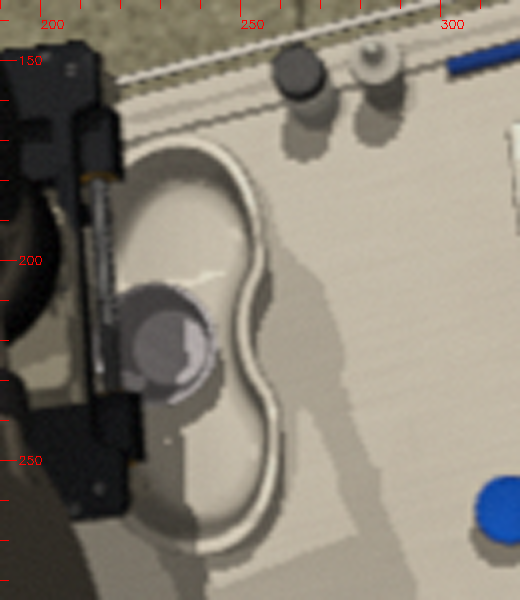

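```bash
python3 - <<'E'
from h import *
c=optics.capture("wrist");M=np.load("w8.npz")["M"]
print("pot",unproj(c,M,[(316.5,194.5)],44).round(1))
W=unproj(c,M,[(203,200),(432,200),(312,241),(318,137),(272,248),(358,247)],43)[:,:2];print(W.round(1).tolist())
E
python3 plan.py 510 -108 200 -75 65
```

```text
pot [[537.4 260.8  44. ]]
[[430.6, 243.7], [646.6, 266.5], [537.9, 211.9], [533.4, 313.5], [498.8, 199.8], [584.2, 210.1]]
cur jaw 5.9 turn 80.86 q6 0.24
pos [535.  260.5 146.6] rows 12
[[[-0.0035, -0.0304, -0.0053, 6.7, 0.065], [-0.0035, -0.0309, -0.0017, 6.7, 0.065], [-0.0035, -0.0308, 0.002, 6.7, 0.065], [-0.0035, -0.0304, 0.0056, 6.7, 0.065], [-0.0035, -0.0295, 0.0091, 6.7, 0.065], [-0.0035, -0.0283, 0.0125, 6.7, 0.065], [-0.0035, -0.0266, 0.0157, 6.7, 0.065], [-0.0035, -0.0246, 0.0187, 6.7, 0.065], [-0.0035, -0.0222, 0.0215, 6.7, 0.065], [-0.0035, -0.0195, 0.0239, 6.7, 0.065]]]
[[[-0.0035, -0.0166, 0.0261, 6.7, 0.065], [-0.0035, -0.0134, 0.0278, 6.7, 0.065]]]
```

```bash
python3 plan.py 510 -108 190 6 62
```

```text
cur jaw 5.9 turn -0.14 q6 0.24
pos [535.  260.5 146.6] rows 10
[[[-0.0032, -0.0365, -0.0063, -0.0, 0.062], [-0.0032, -0.0365, -0.0063, -0.0, 0.062], [-0.0032, -0.0365, -0.0063, -0.0, 0.062], [-0.0032, -0.0365, -0.0064, -0.0, 0.062], [-0.0032, -0.0365, -0.0064, -0.0, 0.062], [-0.0032, -0.0365, -0.0064, -0.0, 0.062], [-0.0032, -0.0365, -0.0064, -0.0, 0.062], [-0.0032, -0.0365, -0.0064, -0.0, 0.062], [-0.0032, -0.0365, -0.0064, -0.0, 0.062], [-0.0032, -0.0365, -0.0064, -0.0, 0.062]]]
```

>>> {"method": "send_rows", "body": {
  "commands": [
    [[-0.006,-0.034,-0.006,0,0.062],[-0.004,-0.036,-0.006,0,0.062],[-0.003,-0.036,-0.006,0,0.062],[-0.003,-0.036,-0.006,0,0.062],[-0.003,-0.036,-0.006,0,0.062],[-0.003,-0.036,-0.006,0,0.062],[-0.003,-0.036,-0.006,0,0.062],[-0.003,-0.036,-0.006,0,0.062],[-0.003,-0.034,-0.006,0,0.062],[-0.003,-0.03,-0.006,0,0.062]]
  ]
}}

```text
time: 11.02
tool_pos: [502.2, -101.0, 174.7]
tcp_rot: [-2.73, 1.515, -2.615]
contact_force: [0.8, -0.5, -0.1]
grip_width: 62.0
```

```bash
python3 plan.py 510 -108 160 6 62
```

```text
cur jaw 6.5 turn 0.52 q6 -0.42
pos [ 502.2 -101.   174.7] rows 1
[[[0.0145, -0.0075, 0.0077, 0.5, 0.062]]]
```

>>> {"method": "send_rows", "body": {
  "commands": [
    [[0,-0.006,0.007,0,0.062],[0,0,0,0,0.062],[0,0,0,0,0.062]]
  ]
}}

```text
time: 11.27
tool_pos: [507.6, -112.0, 170.6]
tcp_rot: [-2.798, 1.51, -2.692]
contact_force: [1.0, 0.3, 0.3]
grip_width: 62.0
```

```bash
sed -i 's/    print("pos"/    print("tiltvec",Rn.from_euler("xyz",o["tcp_rot"]).as_matrix()[:,0].round(3)); print("pos"/' plan.py
python3 plan.py 510 -108 160 6 62; python3 - <<'E'
from h import *
c,M,o=grab("wrist");im=c["color"].copy()
th=np.linspace(0,2*np.pi,60)
for z,r in((65,19.5),(0,13.5)):
  for u in proj(c,M,np.c_[510+r*np.cos(th),-108+r*np.sin(th),0*th+z]): cv2.circle(im,tuple(int(v) for v in u.round()),0,(0,0,255),-1)
cv2.imwrite("pics/w9.png",im)
E
```

```text
cur jaw 6.0 turn 0.04 q6 -0.43
tiltvec [-0.055 -0.027 -0.998]
pos [ 507.6 -112.   170.6] rows 1
[[[0.0104, 0.0039, 0.0034, 0.0, 0.062]]]
```

View pics/w9.png

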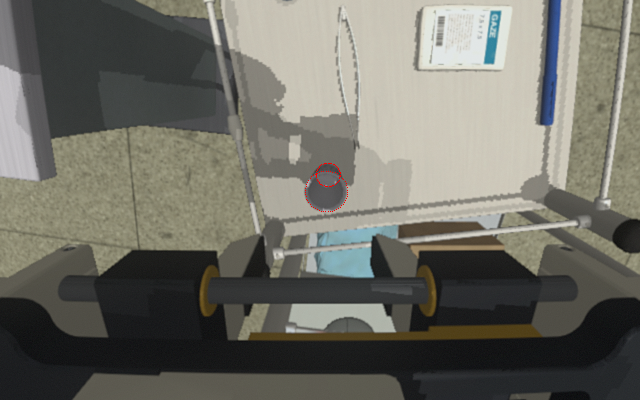

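```bash
python3 plan.py 510 -108 75 6 62 12
```

```text
cur jaw 6.1 turn 0.09 q6 -0.43
tiltvec [-0.055 -0.026 -0.998]
pos [ 507.6 -111.4  170.5] rows 8
[[[0.0119, 0.0006, 0.001, 0.0, 0.062], [0.0119, 0.0006, 0.001, 0.0, 0.062], [0.0119, 0.0006, 0.001, 0.0, 0.062], [0.0119, 0.0006, 0.001, 0.0, 0.062], [0.0119, 0.0006, 0.001, 0.0, 0.062], [0.0119, 0.0006, 0.001, 0.0, 0.062], [0.0119, 0.0006, 0.001, 0.0, 0.062], [0.0119, 0.0006, 0.001, 0.0, 0.062]]]
```

>>> {"method": "send_rows", "body": {
  "commands": [
    [[0.012,0.0005,0.001,0,0.062],[0.012,0.0005,0.001,0,0.062],[0.012,0.0005,0.001,0,0.062],[0.012,0.0005,0.001,0,0.062],[0.012,0.0005,0.001,0,0.062],[0.012,0.0005,0.001,0,0.062],[0.012,0.0005,0.001,0,0.062],[0,0,0,0,0.062]]
  ]
}}

```text
time: 11.98
tool_pos: [507.6, -94.7, 79.1]
tcp_rot: [-2.915, 1.505, -2.792]
contact_force: [-0.5, -0.4, 1.0]
grip_width: 61.8
```

```bash
python3 plan.py 510 -108 40 6 62 12
```

```text
cur jaw 7.0 turn 1.03 q6 -0.4
tiltvec [-0.062 -0.023 -0.998]
pos [507.6 -94.7  79.1] rows 4
[[[0.0098, -0.0032, 0.0008, 0.3, 0.062], [0.0098, -0.0032, 0.0008, 0.3, 0.062], [0.0098, -0.0032, 0.0008, 0.3, 0.062], [0.0098, -0.0032, 0.0009, 0.3, 0.062]]]
```

>>> {"method": "send_rows", "body": {
  "commands": [
    [[0,-0.006,0.001,0.5,0.062],[0,-0.006,0.001,0.5,0.062],[0,0,0,0,0.062],[0,0,0,0,0.062]]
  ]
}}

```text
time: 12.32
tool_pos: [511.6, -104.1, 79.7]
tcp_rot: [-2.908, 1.505, -2.799]
contact_force: [-0.7, -0.1, 0.1]
grip_width: 61.7
```

```bash
python3 plan.py 510 -108 40 6 62 10
```

```text
cur jaw 6.2 turn 0.21 q6 -0.4
tiltvec [-0.062 -0.022 -0.998]
pos [ 511.6 -104.1   79.7] rows 4
[[[0.01, -0.0008, 0.0001, 0.1, 0.062], [0.01, -0.0008, 0.0001, 0.1, 0.062], [0.01, -0.0008, 0.0001, 0.1, 0.062], [0.01, -0.0008, 0.0001, 0.1, 0.062]]]
```

>>> {"method": "send_rows", "body": {
  "commands": [
    [[0.009,-0.0015,0,0,0.062],[0.009,-0.0015,0,0,0.062],[0.009,-0.0015,0,0,0.062],[0,0,0,0,0.062]]
  ]
}}

```text
time: 12.65
tool_pos: [511.3, -110.4, 52.0]
tcp_rot: [-2.869, 1.508, -2.761]
contact_force: [0.1, 0.5, -0.4]
grip_width: 61.8
```

```bash
python3 plan.py 510 -108 40 6 62 10;  python3 - <<'E'
from h import *
c,M,o=grab("wrist");cv2.imwrite("pics/w10.png",c["color"])
E
```

```text
cur jaw 6.2 turn 0.17 q6 -0.41
tiltvec [-0.059 -0.023 -0.998]
pos [ 511.3 -110.4   52. ] rows 2
[[[0.006, 0.0013, -0.0002, 0.1, 0.062], [0.006, 0.0013, -0.0002, 0.1, 0.062]]]
```

View pics/w10.png

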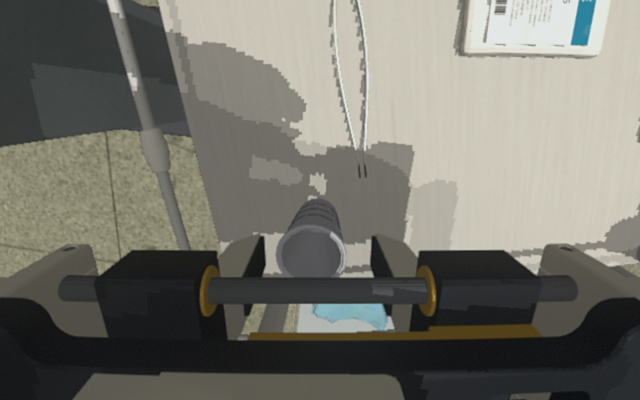

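>>> {"method": "send_rows", "body": {
  "commands": [
    [[0.006,0.001,-0.0015,0,0.062],[0.005,0.001,-0.0015,0,0.062],[0,0,0,0,0.062],[0,0,0,0,0.025],[0,0,0,0,0.025],[0,0,0,0,0.025],[0,0,0,0,0.025],[0,0,0,0,0.025],[0,0,0,0,0.025],[0,0,0,0,0.025]]
  ]
}}

```text
time: 13.53
tool_pos: [507.6, -108.7, 41.0]
tcp_rot: [-2.859, 1.509, -2.751]
contact_force: [-0.8, -0.1, -0.4]
grip_width: 36.1
```

>>> {"method": "send_rows", "body": {
  "commands": [
    [[-0.006,0,0,0,0.025],[-0.012,0,0,0,0.025],[-0.016,0,0,0,0.025],[-0.018,0,0,0,0.025],[-0.018,0,0,0,0.025],[-0.018,0,0,0,0.025],[-0.018,0,0,0,0.025],[-0.016,0,0,0,0.025],[0,0,0,0,0.025]]
  ]
}}

```text
time: 14.28
tool_pos: [514.2, -105.4, 170.6]
tcp_rot: [-2.884, 1.507, -2.775]
contact_force: [0.0, -0.3, -0.1]
grip_width: 36.0
```

```bash
python3 plan.py 534 235 170 6 25 22;  python3 - <<'E'
from h import *
c,M,o=grab("wrist");cv2.imwrite("pics/w11.png",c["color"])
E
```

```text
cur jaw 6.2 turn 0.16 q6 -0.41
tiltvec [-0.059 -0.023 -0.998]
pos [ 514.2 -105.4  170.6] rows 16
[[[-0.0005, 0.021, 0.0035, 0.0, 0.025], [-0.0005, 0.021, 0.0035, 0.0, 0.025], [-0.0005, 0.021, 0.0035, 0.0, 0.025], [-0.0005, 0.021, 0.0035, 0.0, 0.025], [-0.0005, 0.021, 0.0035, 0.0, 0.025], [-0.0005, 0.021, 0.0035, 0.0, 0.025], [-0.0005, 0.021, 0.0035, 0.0, 0.025], [-0.0005, 0.021, 0.0035, 0.0, 0.025], [-0.0005, 0.021, 0.0035, 0.0, 0.025], [-0.0005, 0.021, 0.0035, 0.0, 0.025]]]
[[[-0.0005, 0.021, 0.0035, 0.0, 0.025], [-0.0005, 0.021, 0.0035, 0.0, 0.025], [-0.0005, 0.021, 0.0035, 0.0, 0.025], [-0.0005, 0.021, 0.0035, 0.0, 0.025], [-0.0005, 0.021, 0.0035, 0.0, 0.025], [-0.0005, 0.021, 0.0035, 0.0, 0.025]]]
```

View pics/w11.png

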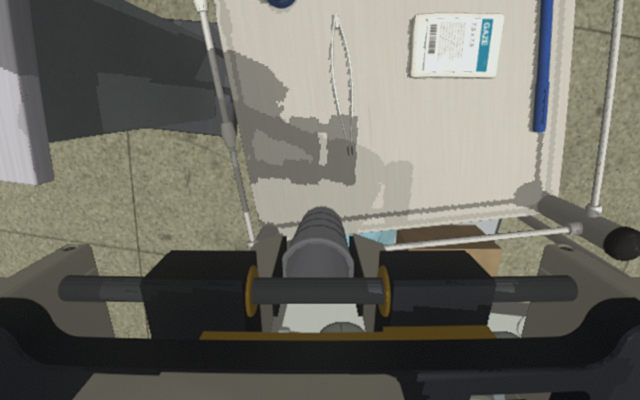

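>>> {"method": "send_rows", "body": {
  "commands": [
    [[-0.001,0.021,0.0035,0,0.025],[-0.001,0.025,0.0035,0,0.025],[-0.001,0.025,0.0035,0,0.025],[-0.001,0.025,0.0035,0,0.025],[-0.001,0.025,0.0035,0,0.025],[-0.001,0.025,0.0035,0,0.025],[-0.001,0.025,0.0035,0,0.025],[-0.001,0.025,0.0035,0,0.025],[-0.001,0.025,0.0035,0,0.025],[-0.001,0.021,0.0035,0,0.025]]
  ]
}}

```text
time: 15.17
tool_pos: [517.0, 144.9, 161.3]
tcp_rot: [-2.957, 1.489, -2.858]
contact_force: [0.4, 0.4, -0.4]
grip_width: 35.9
```

```bash
python3 plan.py 537 255 170 6 25 18
```

```text
cur jaw 5.6 turn -0.36 q6 0.04
tiltvec [-0.079 -0.023 -0.997]
pos [517.  144.9 161.3] rows 7
[[[-0.0018, 0.0153, 0.0043, -0.1, 0.025], [-0.0018, 0.0153, 0.0043, -0.1, 0.025], [-0.0018, 0.0153, 0.0043, -0.1, 0.025], [-0.0018, 0.0153, 0.0043, -0.1, 0.025], [-0.0018, 0.0153, 0.0043, -0.1, 0.025], [-0.0018, 0.0153, 0.0043, -0.1, 0.025], [-0.0018, 0.0153, 0.0044, -0.1, 0.025]]]
```

>>> {"method": "send_rows", "body": {
  "commands": [
    [[-0.002,0.015,0.0045,0,0.025],[-0.002,0.015,0.0045,0,0.025],[-0.002,0.015,0.0045,0,0.025],[-0.002,0.015,0.0045,0,0.025],[-0.002,0.015,0.0045,0,0.025],[-0.002,0.014,0.0045,0,0.025],[0,0,0,0,0.025],[0,0,0,0,0.025]]
  ]
}}

```text
time: 15.83
tool_pos: [529.5, 244.4, 157.4]
tcp_rot: [-2.972, 1.469, -2.867]
contact_force: [-0.3, 0.2, -0.6]
grip_width: 36.1
```

```bash
python3 plan.py 537 261 150 6 25 18;  python3 - <<'E'
from h import *
c,M,o=grab("wrist");cv2.imwrite("pics/w12.png",c["color"])
E
```

```text
cur jaw 6.0 turn -0.03 q6 0.19
tiltvec [-0.097 -0.027 -0.995]
pos [529.5 244.4 157.4] rows 2
[[[0.0031, 0.0079, 0.0049, -0.0, 0.025], [0.0031, 0.0079, 0.0049, -0.0, 0.025]]]
```

View pics/w12.png

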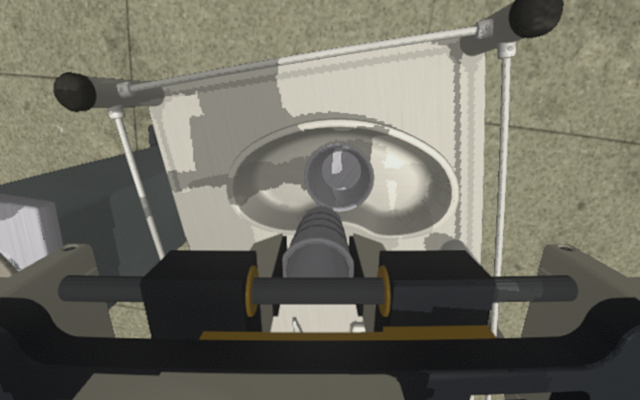

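>>> {"method": "send_rows", "body": {
  "commands": [
    [[0.002,0.008,0.005,0,0.025],[0.002,0.006,0.004,0,0.025],[0,0,0,0,0.025]]
  ]
}}

```text
time: 16.13
tool_pos: [536.5, 258.0, 150.7]
tcp_rot: [-2.969, 1.467, -2.867]
contact_force: [-0.9, 0.1, -0.4]
grip_width: 36.4
```

```bash
python3 plan.py 538 260.5 105 6 25 10;  python3 -c "
from h import *
print(monitor.get_obs()['joint_positions'].round(4))"
```

```text
cur jaw 5.8 turn -0.2 q6 0.21
tiltvec [-0.1   -0.028 -0.995]
pos [536.5 258.  150.7] rows 5
[[[0.009, 0.0006, 0.0013, -0.0, 0.025], [0.009, 0.0006, 0.0013, -0.0, 0.025], [0.009, 0.0006, 0.0013, -0.0, 0.025], [0.009, 0.0006, 0.0013, -0.0, 0.025], [0.009, 0.0006, 0.0013, -0.0, 0.025]]]
[0.3172 0.5939 1.3313 0.0046 1.3201 0.2137]
```

>>> {"method": "send_rows", "body": {
  "commands": [
    [[0.009,0.0005,0.001,0,0.025],[0.009,0.0005,0.001,0,0.025],[0.009,0.0005,0.001,0,0.025],[0.009,0.0005,0.001,0,0.025],[0,0,0,0,0.025],[0,0,0,0,0.025]]
  ]
}}

```text
time: 16.63
tool_pos: [536.1, 258.1, 109.0]
tcp_rot: [-2.965, 1.464, -2.864]
contact_force: [0.3, -0.1, -0.3]
grip_width: 36.0
```

```bash
python3 plan.py 538 260.5 75 6 25 10;  python3 - <<'E'
from h import *
c,M,o=grab("wrist");cv2.imwrite("pics/w13.png",c["color"])
q=o["joint_positions"];print(q[1]+q[2]+q[4])
E
```

```text
cur jaw 5.7 turn -0.28 q6 0.22
tiltvec [-0.102 -0.029 -0.994]
pos [536.1 258.1 109. ] rows 4
[[[0.0084, 0.0007, 0.0014, -0.1, 0.025], [0.0084, 0.0007, 0.0014, -0.1, 0.025], [0.0084, 0.0007, 0.0014, -0.1, 0.025], [0.0084, 0.0007, 0.0014, -0.1, 0.025]]]
3.248197819707941
```

View pics/w13.png

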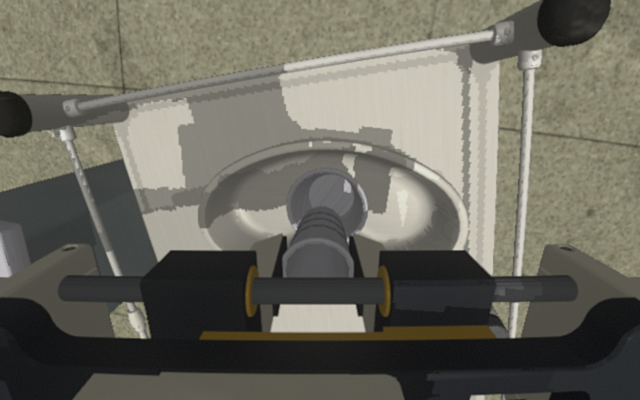

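>>> {"method": "send_rows", "body": {
  "commands": [
    [[0.008,0.001,0.0015,0,0.025],[0.008,0.001,0.0015,0,0.025],[0.008,0.001,0.0015,0,0.025],[0.006,0.0005,0.001,0,0.025],[0,0,0,0,0.025]]
  ]
}}

```text
time: 17.1
tool_pos: [538.8, 261.6, 76.3]
tcp_rot: [-2.965, 1.466, -2.864]
contact_force: [-0.0, 0.0, 0.2]
grip_width: 35.9
```

```bash
python3 plan.py 539 260.5 52 6 25 7;  python3 - <<'E'
from h import *
c,M,o=grab("wrist");cv2.imwrite("pics/w14.png",c["color"])
c,M,o=grab("side");crop(c["color"],200,60,360,210,4,"pics/s14.png")
E
```

```text
cur jaw 5.7 turn -0.29 q6 0.22
tiltvec [-0.101 -0.029 -0.995]
pos [538.8 261.6  76.3] rows 4
[[[0.006, -0.0002, 0.0006, -0.1, 0.025], [0.006, -0.0002, 0.0006, -0.1, 0.025], [0.006, -0.0002, 0.0006, -0.1, 0.025], [0.006, -0.0002, 0.0006, -0.1, 0.025]]]
```

View pics/w14.png

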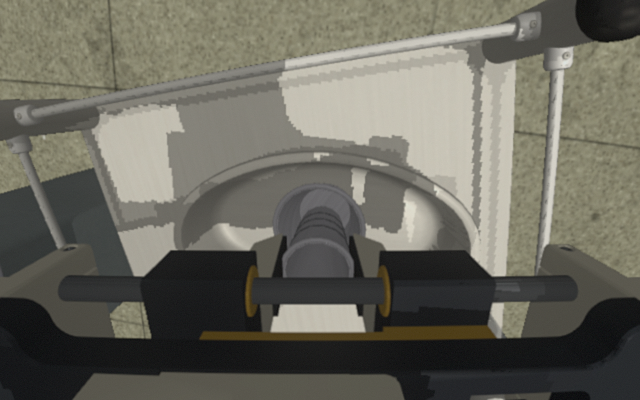

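View pics/s14.png

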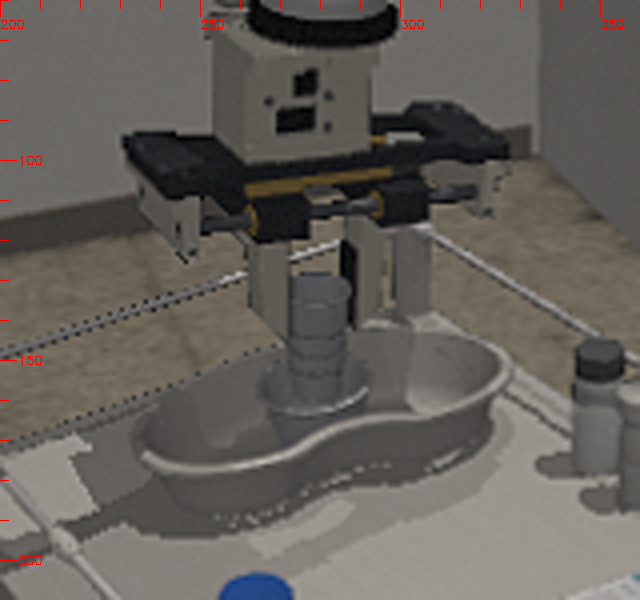

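>>> {"method": "send_rows", "body": {
  "commands": [
    [[0.007,0,0.001,0,0.025],[0.007,0,0.001,0,0.025],[0.005,0,0.001,0,0.025],[0,0,0,0,0.025]]
  ]
}}

```text
time: 17.53
tool_pos: [541.2, 261.7, 57.4]
tcp_rot: [-2.966, 1.47, -2.866]
contact_force: [-0.8, 0.5, -0.0]
grip_width: 36.0
```

>>> {"method": "send_rows", "body": {
  "commands": [
    [[0.003,0,0,0,0.025],[0.002,0,0,0,0.025],[0,0,0,0,0.025]]
  ]
}}

```text
time: 17.78
tool_pos: [540.6, 261.5, 51.6]
tcp_rot: [-2.966, 1.469, -2.865]
contact_force: [0.7, 0.2, -0.8]
grip_width: 35.6
```

>>> {"method": "send_rows", "body": {
  "commands": [
    [[0.0015,0,-0.001,0,0.025],[0.0015,0,-0.001,0,0.025],[0,0,0,0,0.025]]
  ]
}}

```text
time: 18.03
tool_pos: [539.2, 261.4, 49.6]
tcp_rot: [-2.966, 1.472, -2.865]
contact_force: [0.4, 0.1, 1.2]
grip_width: 36.1
```

>>> {"method": "send_rows", "body": {
  "commands": [
    [[0.0015,0,0,0,0.025],[0,0,0,0,0.025]]
  ]
}}

```text
time: 18.2
tool_pos: [539.3, 261.6, 49.6]
tcp_rot: [-2.967, 1.473, -2.866]
contact_force: [0.5, 0.1, 0.4]
grip_width: 36.0
```

>>> {"method": "send_rows", "body": {
  "commands": [
    [[0.002,0,0,0,0.025],[0.002,0,0,0,0.025],[0,0,0,0,0.025]]
  ]
}}

```text
time: 18.45
tool_pos: [539.6, 262.0, 49.7]
tcp_rot: [-2.971, 1.477, -2.87]
contact_force: [-0.1, 0.2, -1.4]
grip_width: 35.7
```

>>> {"method": "send_rows", "body": {
  "commands": [
    [[0,0,0,0,0.06],[0,0,0,0,0.06],[0,0,0,0,0.06],[-0.01,0,0,0,0.06],[-0.015,0,0,0,0.06],[-0.02,0,0,0,0.06],[-0.02,0,0,0,0.06],[-0.02,0,0,0,0.06],[-0.015,0,0,0,0.06],[0,0,0,0,0.06]]
  ]
}}

```text
time: 19.28
tool_pos: [548.0, 264.3, 153.5]
tcp_rot: [-2.97, 1.471, -2.869]
contact_force: [-0.6, 0.2, 0.5]
grip_width: 59.9
```

```bash
python3 - <<'E'
from h import *
c,M,o=grab("wrist");cv2.imwrite("pics/w15.png",c["color"]); q=o["joint_positions"];print(o["tool_pos"],q[1]+q[2]+q[4])
c,M,o=grab("side");crop(c["color"],200,60,360,210,4,"pics/s15.png")
E
```

```text
[548.03487034 264.2609784  153.46080547] 3.2407852168292326
```

View pics/w15.png

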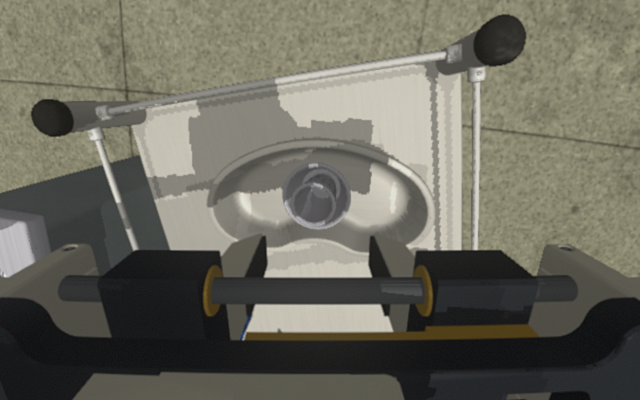

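View pics/s15.png

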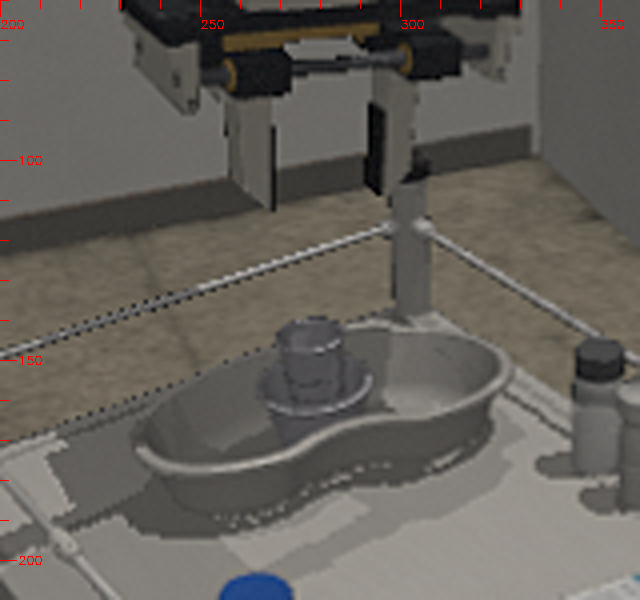

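The measure now stands upright inside the gallipot in the dish. On to the gauze.

```bash
python3 plan.py 590 42 230 -83 75 25
```

```text
cur jaw 5.7 turn 88.72 q6 0.22
tiltvec [-0.1   -0.028 -0.995]
pos [546.6 263.8 150.3] rows 13
[[[-0.0059, -0.0174, 0.001, 6.8, 0.075], [-0.0059, -0.0172, 0.0031, 6.8, 0.075], [-0.0059, -0.0167, 0.0051, 6.8, 0.075], [-0.0059, -0.016, 0.007, 6.8, 0.075], [-0.0059, -0.015, 0.0089, 6.8, 0.075], [-0.0059, -0.0139, 0.0106, 6.8, 0.075], [-0.0059, -0.0125, 0.0122, 6.8, 0.075], [-0.0059, -0.011, 0.0136, 6.8, 0.075], [-0.0059, -0.0093, 0.0148, 6.8, 0.075], [-0.0059, -0.0075, 0.0158, 6.8, 0.075]]]
[[[-0.0059, -0.0055, 0.0165, 6.8, 0.075], [-0.0059, -0.0035, 0.0171, 6.8, 0.075], [-0.0059, -0.0015, 0.0174, 6.8, 0.075]]]
```

>>> {"method": "send_rows", "body": {
  "commands": [
    [[-0.006,-0.0175,0.001,6.8,0.075],[-0.006,-0.017,0.003,6.8,0.075],[-0.006,-0.0165,0.005,6.8,0.075],[-0.006,-0.016,0.007,6.8,0.075],[-0.006,-0.015,0.009,6.8,0.075],[-0.006,-0.014,0.0105,6.8,0.075],[-0.006,-0.0125,0.012,6.8,0.075],[-0.006,-0.011,0.0135,6.8,0.075],[-0.006,-0.0095,0.015,6.8,0.075],[-0.006,-0.0075,0.016,6.8,0.075]]
  ]
}}

```text
time: 20.22
tool_pos: [568.6, 87.8, 196.7]
tcp_rot: [-1.764, 1.435, -2.897]
contact_force: [0.1, 0.1, 0.1]
grip_width: 75.0
```

```bash
python3 plan.py 590 42 230 -83 75 25
```

```text
cur jaw -65.0 turn 18.0 q6 1.17
tiltvec [-0.132 -0.033 -0.991]
pos [568.6  87.8 196.7] rows 3
[[[-0.0114, -0.0015, 0.0166, 6.0, 0.075], [-0.0114, 0.0002, 0.0166, 6.0, 0.075], [-0.0114, 0.0019, 0.0165, 6.0, 0.075]]]
```

>>> {"method": "send_rows", "body": {
  "commands": [
    [[-0.011,-0.001,0.0165,6,0.075],[-0.011,0,0.0165,6,0.075],[-0.011,0.002,0.0165,6,0.075],[0,0,0,0,0.075]]
  ]
}}

```text
time: 20.55
tool_pos: [588.2, 36.6, 223.9]
tcp_rot: [-1.439, 1.423, -2.911]
contact_force: [0.3, -0.0, 0.4]
grip_width: 75.0
```

```bash
cat > st.py <<'E'
from h import *
o=monitor.get_obs();q=o["joint_positions"];print(q.round(4),"excess",q[1]+q[2]+q[4]-np.pi,o["tool_pos"].round(1))
E
python3 st.py
```

```text
[-0.0461  0.5536  1.2008 -0.0402  1.5294  1.4306] excess 0.14214990496150381 [588.2  36.6 223.9]
```

>>> {"method": "send_rows", "body": {
  "commands": [
    [[-0.03,0,0,0,0.075],[-0.03,0,0,0,0.075],[0,0,0,0,0.075]]
  ]
}}

```text
time: 20.8
tool_pos: [594.2, 38.3, 278.0]
tcp_rot: [-1.474, 1.409, -2.943]
contact_force: [0.6, 0.4, 1.3]
grip_width: 74.9
```

```bash
python3 st.py
```

```text
[-0.0436  0.5495  1.0639 -0.0389  1.6849  1.4241] excess 0.15668206755437808 [594.2  38.3 278. ]
```

>>> {"method": "send_rows", "body": {
  "commands": [
    [[0.03,0,0,0,0.075],[0.03,0,0,0,0.075],[0,0,0,0,0.075]]
  ]
}}

```text
time: 21.05
tool_pos: [584.1, 38.0, 214.7]
tcp_rot: [-1.485, 1.409, -2.947]
contact_force: [0.6, -0.1, -0.7]
grip_width: 75.0
```

```bash
python3 st.py
```

```text
[-0.045   0.5608  1.2152 -0.0382  1.5224  1.4221] excess 0.15681932070482718 [584.1  38.  214.7]
```

>>> {"method": "send_rows", "body": {
  "commands": [
    [[0,0.03,0,0,0.075],[0,0.03,0,0,0.075],[0,0,0,0,0.075]]
  ]
}}

```text
time: 21.3
tool_pos: [640.0, 46.4, 200.7]
tcp_rot: [-1.509, 1.397, -2.966]
contact_force: [0.0, -0.2, -1.4]
grip_width: 75.0
```

```bash
python3 st.py
```

```text
[-0.0294  0.6917  1.0184 -0.0353  1.6019  1.4294] excess 0.17042690259157567 [640.   46.4 200.7]
```

>>> {"method": "send_rows", "body": {
  "commands": [
    [[0,-0.03,0,0,0.075],[0,-0.03,0,0,0.075],[0,0,0,0,0.075]]
  ]
}}

```text
time: 21.55
tool_pos: [578.5, 41.2, 205.2]
tcp_rot: [-1.53, 1.385, -2.981]
contact_force: [0.4, 0.2, 0.4]
grip_width: 74.5
```

```bash
python3 st.py
```

```text
[-0.0406  0.573   1.2239 -0.037   1.5271  1.4155] excess 0.18244692937881535 [578.5  41.2 205.2]
```

>>> {"method": "send_rows", "body": {
  "commands": [
    [[-0.005,0,0,0,0.075],[-0.005,0,0,0,0.075],[-0.005,0,0,0,0.075],[-0.005,0,0,0,0.075],[-0.005,0,0,0,0.075],[-0.005,0,0,0,0.075],[-0.005,0,0,0,0.075],[-0.005,0,0,0,0.075],[-0.005,0,0,0,0.075]]
  ]
}}

```text
time: 22.3
tool_pos: [589.1, 43.9, 255.2]
tcp_rot: [-1.533, 1.387, -2.98]
contact_force: [0.0, 0.8, 0.2]
grip_width: 75.2
```

```bash
python3 st.py
```

```text
[-0.036   0.5644  1.1024 -0.036   1.6551  1.4117] excess 0.18028465539047112 [589.1  43.9 255.2]
```

>>> {"method": "send_rows", "body": {
  "commands": [
    [[0.005,0,0,0,0.075],[0.005,0,0,0,0.075],[0.005,0,0,0,0.075],[0.005,0,0,0,0.075],[0.005,0,0,0,0.075],[0.005,0,0,0,0.075],[0.005,0,0,0,0.075],[0.005,0,0,0,0.075],[0.005,0,0,0,0.075]]
  ]
}}

```text
time: 23.05
tool_pos: [580.0, 42.3, 206.6]
tcp_rot: [-1.533, 1.386, -2.981]
contact_force: [-0.4, -0.5, -0.7]
grip_width: 74.8
```

```bash
python3 st.py
```

```text
[-0.0389  0.5742  1.2178 -0.0364  1.5305  1.4135] excess 0.1808907633731418 [580.   42.3 206.6]
```

>>> {"method": "send_rows", "body": {
  "commands": [
    [[0.0,0,0,0,0.075],[0.0,0,0,0,0.075],[0.0,0,0,0,0.075],[0,0,0,0,0.075],[0,0,0,0,0.075]]
  ]
}}

```text
time: 23.47
tool_pos: [579.5, 42.3, 205.4]
tcp_rot: [-1.535, 1.385, -2.983]
contact_force: [1.0, -0.6, -0.1]
grip_width: 75.0
```

```bash
python3 st.py
```

```text
[-0.039   0.5752  1.2196 -0.0364  1.5293  1.4135] excess 0.18259519327528162 [579.5  42.3 205.4]
```

>>> {"method": "send_rows", "body": {
  "commands": [
    [[0,0.005,0,0,0.075],[0,0.005,0,0,0.075],[0,0.005,0,0,0.075],[0,0.005,0,0,0.075],[0,0.005,0,0,0.075],[0,0.005,0,0,0.075],[0,0.005,0,0,0.075],[0,0.005,0,0,0.075],[0,0.005,0,0,0.075]]
  ]
}}

```text
time: 24.22
tool_pos: [628.5, 48.3, 197.0]
tcp_rot: [-1.533, 1.387, -2.981]
contact_force: [-1.0, 0.6, -1.0]
grip_width: 74.8
```

```bash
python3 st.py
```

```text
[-0.0274  0.677   1.0573 -0.0342  1.588   1.4227] excess 0.1808101682824823 [628.5  48.3 197. ]
```

>>> {"method": "send_rows", "body": {
  "commands": [
    [[0,-0.005,0,0,0.075],[0,-0.005,0,0,0.075],[0,-0.005,0,0,0.075],[0,-0.005,0,0,0.075],[0,-0.005,0,0,0.075],[0,-0.005,0,0,0.075],[0,-0.005,0,0,0.075],[0,-0.005,0,0,0.075],[0,-0.005,0,0,0.075]]
  ]
}}

```text
time: 24.97
tool_pos: [580.2, 42.4, 205.9]
tcp_rot: [-1.533, 1.386, -2.981]
contact_force: [0.6, -0.1, -0.1]
grip_width: 75.0
```

```bash
python3 st.py
```

```text
[-0.0387  0.5751  1.218  -0.0364  1.5294  1.4137] excess 0.18094029635206033 [580.2  42.4 205.9]
```

>>> {"method": "send_rows", "body": {
  "commands": [
    [[0.02,0,0,0,0.075],[0.02,0,0,0,0.075],[0.02,0,0,0,0.075],[0.015,0,0,0,0.075],[0.01,0,0,0,0.075],[0.006,0,0,0,0.075]]
  ]
}}

```text
time: 25.47
tool_pos: [562.5, 39.3, 117.6]
tcp_rot: [-1.523, 1.395, -2.971]
contact_force: [-0.3, 0.2, 0.5]
grip_width: 74.9
```

```bash
python3 st.py
```

```text
[-0.0449  0.6149  1.4016 -0.0389  1.297   1.4166] excess 0.1719427637937021 [562.5  39.3 117.6]
```

>>> {"method": "send_rows", "body": {
  "commands": [
    [[-0.01,0,0,0,0.075],[-0.01,0,0,0,0.075],[-0.01,0,0,0,0.075],[-0.01,0,0,0,0.075],[-0.01,0,0,0,0.075],[-0.01,0,0,0,0.075],[-0.01,0,0,0,0.075],[-0.01,0,0,0,0.075],[-0.008,0,0,0,0.075]]
  ]
}}

```text
time: 26.22
tool_pos: [581.0, 42.1, 220.9]
tcp_rot: [-1.509, 1.407, -2.956]
contact_force: [0.5, 0.3, 0.2]
grip_width: 75.2
```

```bash
python3 st.py
```

```text
[-0.0391  0.5535  1.2114 -0.0364  1.5368  1.4129] excess 0.16007273901756758 [581.   42.1 220.9]
```

>>> {"method": "send_rows", "body": {
  "commands": [
    [[0.012,0,0,0,0.075],[0.012,0,0,0,0.075],[0.012,0,0,0,0.075],[0.012,0,0,0,0.075],[0.012,0,0,0,0.075],[0.012,0,0,0,0.075],[0.012,0,0,0,0.075],[0.009,0,0,0,0.075],[0.006,0,0,0,0.075]]
  ]
}}

```text
time: 26.97
tool_pos: [575.4, 39.2, 139.6]
tcp_rot: [-1.453, 1.439, -2.901]
contact_force: [0.7, -0.4, -0.1]
grip_width: 75.0
```

```bash
python3 st.py
```

```text
[-0.0442  0.5883  1.3779 -0.0384  1.3026  1.416 ] excess 0.1271067185586121 [575.4  39.2 139.6]
```

>>> {"method": "send_rows", "body": {
  "commands": [
    [[-0.012,0,0,0,0.075],[-0.012,0,0,0,0.075],[-0.012,0,0,0,0.075],[-0.012,0,0,0,0.075],[-0.012,0,0,0,0.075],[-0.012,0,0,0,0.075],[-0.012,0,0,0,0.075],[-0.009,0,0,0,0.075],[-0.006,0,0,0,0.075]]
  ]
}}

```text
time: 27.72
tool_pos: [589.4, 42.5, 245.7]
tcp_rot: [-1.449, 1.441, -2.897]
contact_force: [1.3, 0.2, 0.2]
grip_width: 74.9
```

```bash
python3 st.py
```

```text
[-0.0381  0.5329  1.1747 -0.0362  1.5588  1.4123] excess 0.12484180175675563 [589.4  42.5 245.7]
```

>>> {"method": "send_rows", "body": {
  "commands": [
    [[0,0.012,0,0,0.075],[0,0.012,0,0,0.075],[0,0.012,0,0,0.075],[0,0.012,0,0,0.075],[0,0.009,0,0,0.075],[0,0.006,0,0,0.075]]
  ]
}}

```text
time: 28.22
tool_pos: [654.3, 50.5, 243.0]
tcp_rot: [-1.434, 1.447, -2.881]
contact_force: [0.5, -0.5, 0.0]
grip_width: 75.0
```

```bash
python3 st.py
```

```text
[-0.0229  0.6672  0.9444 -0.0345  1.6487  1.4243] excess 0.11864923663884319 [654.3  50.5 243. ]
```

>>> {"method": "send_rows", "body": {
  "commands": [
    [[0,-0.012,0,0,0.075],[0,-0.012,0,0,0.075],[0,-0.012,0,0,0.075],[0,-0.012,0,0,0.075],[0,-0.009,0,0,0.075],[0,-0.006,0,0,0.075]]
  ]
}}

```text
time: 28.72
tool_pos: [591.8, 42.8, 248.1]
tcp_rot: [-1.442, 1.444, -2.89]
contact_force: [-0.0, -0.1, 0.1]
grip_width: 75.0
```

```bash
python3 st.py
```

```text
[-0.0374  0.5345  1.1652 -0.0361  1.5635  1.4125] excess 0.12163581199436457 [591.8  42.8 248.1]
```

>>> {"method": "send_rows", "body": {
  "commands": [
    [[0.012,0,0,0,0.075],[0.012,0,0,0,0.075],[0.012,0,0,0,0.075],[0.012,0,0,0,0.075],[0.012,0,0,0,0.075],[0.012,0,0,0,0.075],[0.012,0,0,0,0.075],[0.012,0,0,0,0.075],[0.009,0,0,0,0.075],[0.006,0,0,0,0.075]]
  ]
}}

```text
time: 29.55
tool_pos: [579.3, 39.0, 137.8]
tcp_rot: [-1.423, 1.452, -2.87]
contact_force: [-0.2, -1.0, 0.4]
grip_width: 75.0
```

```bash
python3 st.py
```

```text
[-0.0444  0.5888  1.3808 -0.0384  1.2853  1.4162] excess 0.11328008160181247 [579.3  39.  137.8]
```

>>> {"method": "send_rows", "body": {
  "commands": [
    [[-0.012,0,0,0,0.075],[-0.012,0,0,0,0.075],[-0.012,0,0,0,0.075],[-0.012,0,0,0,0.075],[-0.012,0,0,0,0.075],[-0.012,0,0,0,0.075],[-0.012,0,0,0,0.075],[-0.012,0,0,0,0.075],[-0.009,0,0,0,0.075],[-0.006,0,0,0,0.075]]
  ]
}}

```text
time: 30.38
tool_pos: [592.2, 42.6, 250.2]
tcp_rot: [-1.438, 1.447, -2.885]
contact_force: [0.3, 0.4, -0.2]
grip_width: 75.1
```

```bash
python3 st.py
```

```text
[-0.0378  0.5325  1.1627 -0.0359  1.5654  1.4124] excess 0.11894656453070507 [592.2  42.6 250.2]
```

>>> {"method": "send_rows", "body": {
  "commands": [
    [[0.012,0,0,0,0.075],[0.012,0,0,0,0.075],[0.012,0,0,0,0.075],[0.012,0,0,0,0.075],[0.012,0,0,0,0.075],[0.012,0,0,0,0.075],[0.012,0,0,0,0.075],[0.012,0,0,0,0.075],[0.009,0,0,0,0.075],[0.006,0,0,0,0.075]]
  ]
}}

```text
time: 31.22
tool_pos: [581.6, 39.0, 139.2]
tcp_rot: [-1.416, 1.455, -2.864]
contact_force: [-1.0, 0.1, 0.2]
grip_width: 75.1
```

```bash
python3 st.py
```

```text
[-0.0443  0.5895  1.3749 -0.0381  1.2872  1.4161] excess 0.11006422447946917 [581.6  39.  139.2]
```

```bash
cat > gz.py <<'E'
from h import *
import sys
cx,cy,hd=map(float,sys.argv[1:4]); fn=sys.argv[4]
c,M,o=grab("wrist");im=c["color"].copy()
a=np.radians(hd);ex=np.array([np.cos(a),np.sin(a)]);ey=np.array([-ex[1],ex[0]])
P=[np.r_[np.array([cx,cy])+sx*43*ex+sy*29.5*ey,13] for sx,sy in((1,1),(1,-1),(-1,-1),(-1,1))]
for u in proj(c,M,P): cv2.drawMarker(im,tuple(int(v) for v in u.round()),(0,0,255),0,8,1)
cv2.imwrite(fn,im); np.savez("last.npz",M=M)
E
python3 gz.py 622 42 7 pics/w16.png
```

```text
(no output)
```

View pics/w16.png

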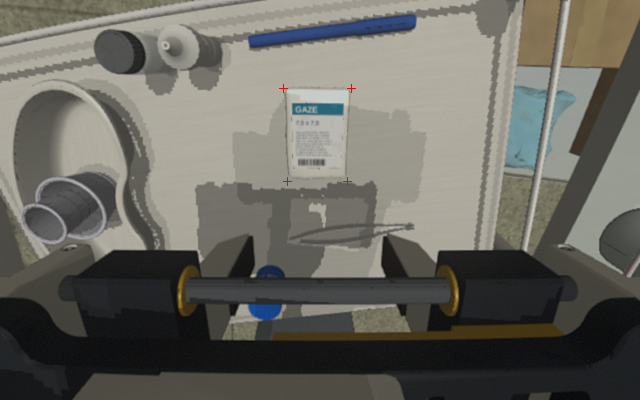

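```bash
python3 plan.py 622 41 90 -83 75 10
```

```text
cur jaw -82.9 turn 0.11 q6 1.42
tiltvec [-0.113 -0.032 -0.993]
pos [580.9  39.  138.1] rows 7
[[[0.0062, 0.0066, 0.0003, 0.0, 0.075], [0.0062, 0.0066, 0.0003, 0.0, 0.075], [0.0062, 0.0066, 0.0003, 0.0, 0.075], [0.0062, 0.0066, 0.0003, 0.0, 0.075], [0.0062, 0.0066, 0.0003, 0.0, 0.075], [0.0062, 0.0066, 0.0003, 0.0, 0.075], [0.0062, 0.0066, 0.0003, 0.0, 0.075]]]
```

>>> {"method": "send_rows", "body": {
  "commands": [
    [[0.006,0.0065,0,0,0.075],[0.006,0.0065,0,0,0.075],[0.006,0.0065,0,0,0.075],[0.006,0.0065,0,0,0.075],[0.006,0.0065,0,0,0.075],[0.006,0.0065,0,0,0.075],[0.006,0.0065,0,0,0.075],[0,0,0,0,0.075]]
  ]
}}

```text
time: 31.93
tool_pos: [627.3, 43.7, 87.2]
tcp_rot: [-1.413, 1.456, -2.86]
contact_force: [0.1, -0.4, -0.2]
grip_width: 75.0
```

```bash
python3 plan.py 622 41 35 -83 75 10; python3 gz.py 622 41 7 pics/w17.png
```

```text
cur jaw -82.9 turn 0.11 q6 1.43
tiltvec [-0.11  -0.032 -0.993]
pos [627.3  43.7  87.2] rows 6
[[[0.0088, 0.0001, 0.0002, 0.0, 0.075], [0.0088, 0.0001, 0.0002, 0.0, 0.075], [0.0088, 0.0001, 0.0002, 0.0, 0.075], [0.0088, 0.0001, 0.0002, 0.0, 0.075], [0.0088, 0.0001, 0.0002, 0.0, 0.075], [0.0088, 0.0001, 0.0002, 0.0, 0.075]]]
```

View pics/w17.png

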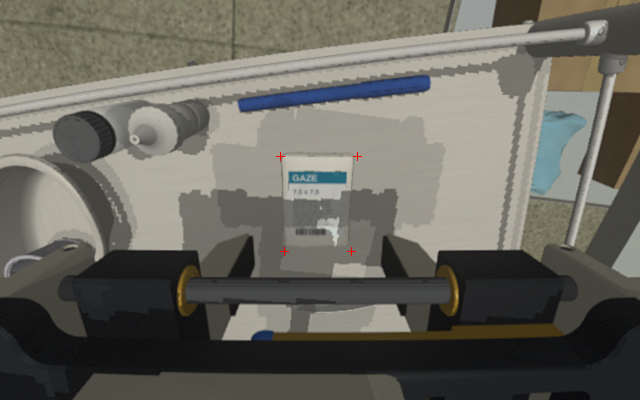

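>>> {"method": "send_rows", "body": {
  "commands": [
    [[0.009,0.0005,0,0,0.075],[0.009,0.0005,0,0,0.075],[0.009,0.0005,0,0,0.075],[0.009,0.0005,0,0,0.075],[0.009,0.0005,0,0,0.075],[0.009,0.0005,0,0,0.075],[0,0,0,0,0.075]]
  ]
}}

```text
time: 32.57
tool_pos: [622.8, 42.1, 28.6]
tcp_rot: [-1.413, 1.456, -2.861]
contact_force: [-0.5, 0.2, -0.6]
grip_width: 74.9
```

```bash
python3 plan.py 624 41 5 -83 75 6
```

```text
cur jaw -82.9 turn 0.11 q6 1.43
tiltvec [-0.11  -0.032 -0.993]
pos [622.8  42.1  28.6] rows 4
[[[0.0058, 0.0009, 0.0002, 0.0, 0.075], [0.0058, 0.0009, 0.0002, 0.0, 0.075], [0.0058, 0.0009, 0.0002, 0.0, 0.075], [0.0058, 0.0009, 0.0002, 0.0, 0.075]]]
```

>>> {"method": "send_rows", "body": {
  "commands": [
    [[0.006,0.001,0,0,0.075],[0.006,0.001,0,0,0.075],[0.005,0.001,0,0,0.075],[0.004,0.001,0,0,0.075],[0,0,0,0,0.075]]
  ]
}}

```text
time: 32.98
tool_pos: [624.7, 41.9, 4.9]
tcp_rot: [-1.413, 1.456, -2.86]
contact_force: [-0.3, 0.2, -0.3]
grip_width: 75.2
```

>>> {"method": "send_rows", "body": {
  "commands": [
    [[0,0,0,0,0.045],[0,0,0,0,0.045],[0,0,0,0,0.045],[0,0,0,0,0.045],[0,0,0,0,0.045],[0,0,0,0,0.045]]
  ]
}}

```text
time: 33.48
tool_pos: [625.6, 41.9, 5.9]
tcp_rot: [-1.407, 1.458, -2.855]
contact_force: [0.4, 0.0, -0.1]
grip_width: 58.1
```

>>> {"method": "send_rows", "body": {
  "commands": [
    [[-0.003,0,0,0,0.045],[-0.006,0,0,0,0.045],[-0.009,0,0,0,0.045],[-0.01,0,0,0,0.045],[-0.01,0,0,0,0.045],[-0.01,0,0,0,0.045],[-0.01,0,0,0,0.045],[-0.01,0,0,0,0.045],[0,0,0,0,0.045]]
  ]
}}

```text
time: 34.23
tool_pos: [634.9, 44.3, 83.2]
tcp_rot: [-1.395, 1.462, -2.843]
contact_force: [-0.1, -0.3, -0.2]
grip_width: 58.2
```

```bash
python3 plan.py 550 142 75 -84 45 10; python3 gz.py 622 41 7 pics/w18.png
```

```text
cur jaw -82.9 turn 1.1 q6 1.43
tiltvec [-0.104 -0.032 -0.994]
pos [634.9  44.3  83.2] rows 13
[[[0.0011, -0.0055, -0.0083, 0.1, 0.045], [0.0011, -0.0055, -0.0083, 0.1, 0.045], [0.0011, -0.0055, -0.0083, 0.1, 0.045], [0.0011, -0.0055, -0.0082, 0.1, 0.045], [0.0011, -0.0055, -0.0082, 0.1, 0.045], [0.0011, -0.0055, -0.0082, 0.1, 0.045], [0.0011, -0.0055, -0.0082, 0.1, 0.045], [0.0011, -0.0056, -0.0082, 0.1, 0.045], [0.0011, -0.0056, -0.0082, 0.1, 0.045], [0.0011, -0.0056, -0.0082, 0.1, 0.045]]]
[[[0.0011, -0.0056, -0.0082, 0.1, 0.045], [0.0011, -0.0056, -0.0082, 0.1, 0.045], [0.0011, -0.0056, -0.0082, 0.1, 0.045]]]
```

View pics/w18.png

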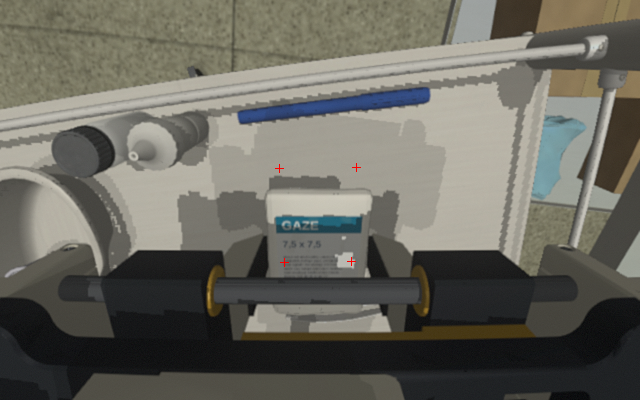

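>>> {"method": "send_rows", "body": {
  "commands": [
    [[0,-0.0055,-0.0085,0.1,0.045],[0,-0.0055,-0.0085,0.1,0.045],[0,-0.0055,-0.0085,0.1,0.045],[0,-0.0055,-0.0085,0.1,0.045],[0,-0.0055,-0.0085,0.1,0.045],[0,-0.0055,-0.0085,0.1,0.045],[0,-0.0055,-0.0085,0.1,0.045],[0,-0.0055,-0.0085,0.1,0.045],[0,-0.0055,-0.0085,0.1,0.045],[0,-0.0055,-0.0085,0.1,0.045]]
  ]
}}

```text
time: 35.12
tool_pos: [561.1, 130.5, 84.2]
tcp_rot: [-1.395, 1.455, -2.862]
contact_force: [0.2, 0.8, -0.7]
grip_width: 58.5
```

```bash
python3 plan.py 551 146 75 -84 45 10
```

```text
cur jaw -84.0 turn 0.01 q6 1.58
tiltvec [-0.111 -0.032 -0.993]
pos [561.1 130.5  84.2] rows 3
[[[0.0032, -0.0025, -0.0056, 0.0, 0.045], [0.0032, -0.0025, -0.0056, 0.0, 0.045], [0.0032, -0.0025, -0.0056, 0.0, 0.045]]]
```

>>> {"method": "send_rows", "body": {
  "commands": [
    [[0.003,-0.0015,-0.006,0,0.045],[0.003,-0.0015,-0.006,0,0.045],[0.003,-0.001,-0.004,0,0.045],[0,0,0,0,0.045],[0,0,0,0,0.045]]
  ]
}}

```text
time: 35.53
tool_pos: [552.4, 149.6, 74.7]
tcp_rot: [-1.397, 1.455, -2.861]
contact_force: [-0.8, -0.6, -0.6]
grip_width: 58.2
```

```bash
python3 plan.py 551 146 30 -84 45 8;python3 gz.py 550 146 6 pics/w19.png; python3 - <<'E'
from h import *
c,M,o=grab("side");crop(c["color"],220,100,380,250,4,"pics/s19.png")
E
```

```text
cur jaw -83.8 turn 0.16 q6 1.61
tiltvec [-0.111 -0.032 -0.993]
pos [552.4 149.6  74.7] rows 6
[[[0.0074, 0.0006, 0.0004, 0.0, 0.045], [0.0074, 0.0006, 0.0004, 0.0, 0.045], [0.0074, 0.0006, 0.0004, 0.0, 0.045], [0.0074, 0.0006, 0.0004, 0.0, 0.045], [0.0074, 0.0006, 0.0004, 0.0, 0.045], [0.0074, 0.0006, 0.0004, 0.0, 0.045]]]
```

View pics/w19.png

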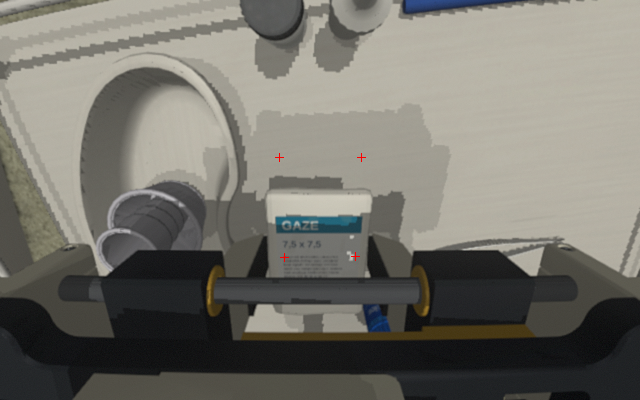

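View pics/s19.png

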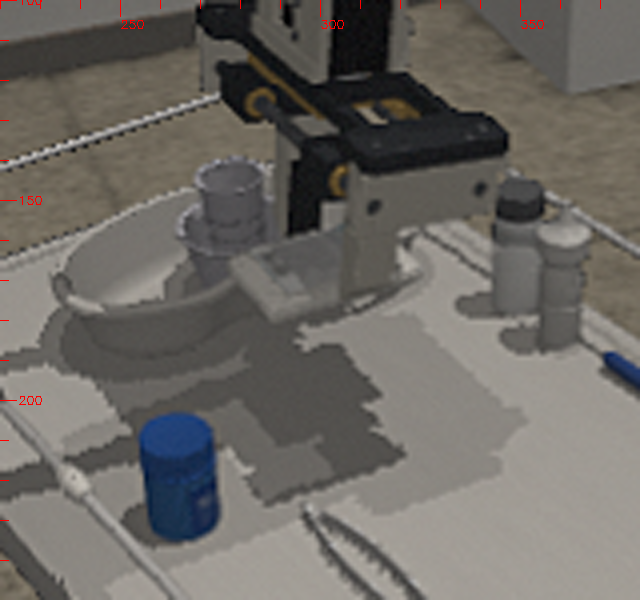

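```bash
python3 plan.py 552 137.5 40 -84 45 8
```

```text
cur jaw -83.9 turn 0.12 q6 1.61
tiltvec [-0.111 -0.032 -0.993]
pos [552.5 149.3  74.7] rows 5
[[[0.007, 0.0004, 0.0022, 0.0, 0.045], [0.007, 0.0004, 0.0022, 0.0, 0.045], [0.007, 0.0004, 0.0022, 0.0, 0.045], [0.007, 0.0004, 0.0022, 0.0, 0.045], [0.007, 0.0004, 0.0022, 0.0, 0.045]]]
```

>>> {"method": "send_rows", "body": {
  "commands": [
    [[0.001,0,0.005,0,0.045],[0.001,0,0.005,0,0.045],[0.007,0.0005,0.001,0,0.045],[0.007,0.0005,0,0,0.045],[0.007,0.0005,0,0,0.045],[0.007,0.0005,0,0,0.045],[0.007,0.0005,0,0,0.045],[0,0,0,0,0.045]]
  ]
}}

```text
time: 36.3
tool_pos: [552.7, 133.8, 33.5]
tcp_rot: [-1.394, 1.455, -2.862]
contact_force: [-0.1, -0.1, -0.3]
grip_width: 58.3
```

```bash
python3 plan.py 552 137.5 9 -84 45 6
```

```text
cur jaw -84.1 turn -0.07 q6 1.59
tiltvec [-0.111 -0.032 -0.993]
pos [552.7 133.8  33.5] rows 5
[[[0.0049, 0.0005, -0.0008, -0.0, 0.045], [0.0049, 0.0005, -0.0008, -0.0, 0.045], [0.0049, 0.0005, -0.0008, -0.0, 0.045], [0.0049, 0.0005, -0.0008, -0.0, 0.045], [0.0049, 0.0005, -0.0008, -0.0, 0.045]]]
```

>>> {"method": "send_rows", "body": {
  "commands": [
    [[0.005,0.0005,-0.001,0,0.045],[0.005,0.0005,-0.001,0,0.045],[0.005,0.0005,-0.001,0,0.045],[0.005,0.0005,-0.001,0,0.045],[0.002,0,0,0,0.045],[0,0,0,0,0.045]]
  ]
}}

```text
time: 36.8
tool_pos: [551.4, 138.3, 8.3]
tcp_rot: [-1.396, 1.454, -2.864]
contact_force: [-0.6, 0.0, 0.3]
grip_width: 58.4
```

```bash
python3 plan.py 552 137.5 8 -84 45 6; python3 - <<'E'
from h import *
c,M,o=grab("side");crop(c["color"],220,100,380,250,4,"pics/s20.png")
E
```

```text
cur jaw -84.0 turn -0.02 q6 1.6
tiltvec [-0.112 -0.032 -0.993]
pos [551.4 138.3   8.3] rows 1
[[[0.0002, 0.0005, 0.0009, -0.0, 0.045]]]
```

View pics/s20.png

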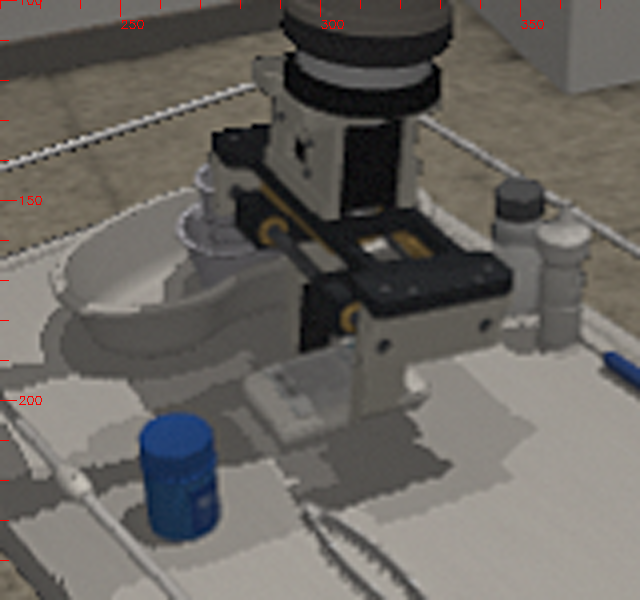

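>>> {"method": "send_rows", "body": {
  "commands": [
    [[0.002,0,0.001,0,0.045],[0,0,0,0,0.066],[0,0,0,0,0.066],[0,0,0,0,0.066],[-0.005,0,0.001,0,0.066],[-0.01,0,0,0,0.066],[-0.012,0,0,0,0.066],[-0.012,0,0,0,0.066],[-0.012,0,0,0,0.066],[0,0,0,0,0.066]]
  ]
}}

```text
time: 37.68
tool_pos: [559.0, 137.7, 63.8]
tcp_rot: [-1.391, 1.458, -2.859]
contact_force: [1.8, 0.8, -0.3]
grip_width: 66.1
```

>>> {"method": "send_rows", "body": {
  "commands": [
    [[-0.01,0,0,0,0.066],[-0.01,0,0,0,0.066],[-0.01,0,0,0,0.066],[-0.01,0,0,0,0.066],[-0.01,0,0,0,0.066],[0,0,0,0,0.066]]
  ]
}}

```text
time: 38.18
tool_pos: [565.0, 139.3, 119.6]
tcp_rot: [-1.389, 1.459, -2.857]
contact_force: [0.0, -0.0, 0.1]
grip_width: 65.9
```

```bash
python3 plan.py 520 -8 120 14 50 10; python3 gz.py 550.5 138 6 pics/w21.png; python3 - <<'E'
from h import *
c,M,o=grab("side");crop(c["color"],220,100,380,250,4,"pics/s21.png")
c,M,o=grab("top");crop(c["color"],190,140,350,285,4,"pics/t21.png")
E
```

```text
cur jaw -84.1 turn 81.95 q6 1.6
tiltvec [-0.107 -0.031 -0.994]
pos [565.  139.3 119.6] rows 16
[[[0.0006, -0.0037, 0.0089, 5.1, 0.05], [0.0006, -0.0029, 0.0092, 5.1, 0.05], [0.0006, -0.0021, 0.0094, 5.1, 0.05], [0.0006, -0.0012, 0.0095, 5.1, 0.05], [0.0006, -0.0004, 0.0096, 5.1, 0.05], [0.0006, 0.0005, 0.0096, 5.1, 0.05], [0.0006, 0.0013, 0.0095, 5.1, 0.05], [0.0006, 0.0022, 0.0094, 5.1, 0.05], [0.0006, 0.003, 0.0091, 5.1, 0.05], [0.0006, 0.0038, 0.0088, 5.1, 0.05]]]
[[[0.0006, 0.0046, 0.0084, 5.1, 0.05], [0.0006, 0.0053, 0.008, 5.1, 0.05], [0.0006, 0.006, 0.0075, 5.1, 0.05], [0.0006, 0.0067, 0.0069, 5.1, 0.05], [0.0006, 0.0073, 0.0063, 5.1, 0.05], [0.0006, 0.0078, 0.0056, 5.1, 0.05]]]
```

View pics/w21.png

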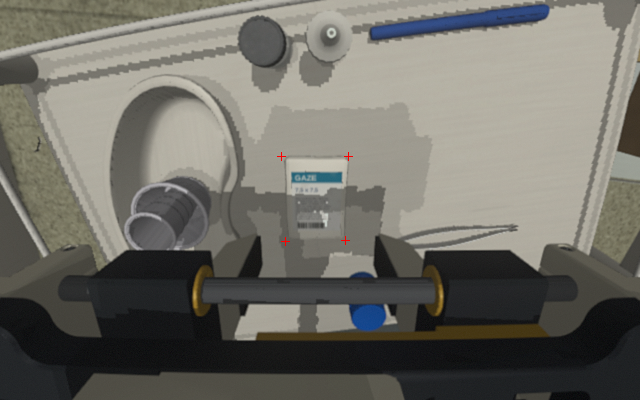

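View pics/s21.png

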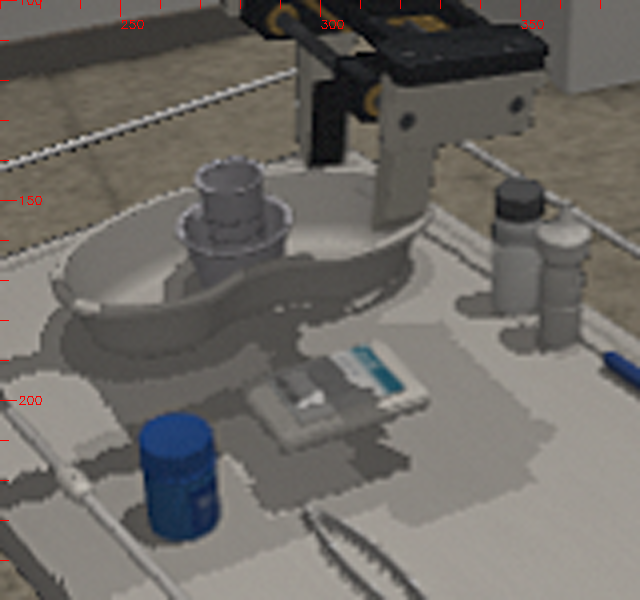

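View pics/t21.png

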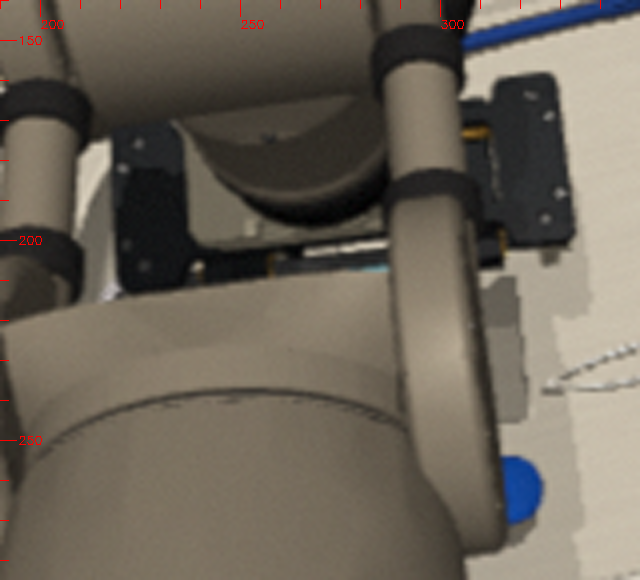

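```bash
python3 plan.py 545 70 120 -34 50 7.5; python3 st.py
```

```text
cur jaw -84.0 turn -50.05 q6 1.6
tiltvec [-0.111 -0.032 -0.993]
pos [563.4 139.1 116.9] rows 10
[[[0.0001, -0.0026, 0.0067, -5.0, 0.05], [0.0001, -0.0031, 0.0064, -5.0, 0.05], [0.0001, -0.0037, 0.0061, -5.0, 0.05], [0.0001, -0.0042, 0.0058, -5.0, 0.05], [0.0001, -0.0047, 0.0054, -5.0, 0.05], [0.0001, -0.0051, 0.005, -5.0, 0.05], [0.0001, -0.0056, 0.0045, -5.0, 0.05], [0.0001, -0.0059, 0.004, -5.0, 0.05], [0.0001, -0.0063, 0.0035, -5.0, 0.05], [0.0001, -0.0065, 0.0029, -5.0, 0.05]]]
[ 0.1201  0.6092  1.4059 -0.0193  1.2412  1.5955] excess 0.11471888566408062 [563.4 139.1 116.9]
```

>>> {"method": "send_rows", "body": {
  "commands": [
    [[0,-0.0025,0.0065,-5,0.05],[0,-0.003,0.0065,-5,0.05],[0,-0.0035,0.006,-5,0.05],[0,-0.004,0.006,-5,0.05],[0,-0.0045,0.0055,-5,0.05],[0,-0.005,0.005,-5,0.05],[0,-0.0055,0.0045,-5,0.05],[0,-0.006,0.004,-5,0.05],[0,-0.0065,0.0035,-5,0.05],[0,-0.0065,0.003,-5,0.05]]
  ]
}}

```text
time: 39.17
tool_pos: [540.1, 67.9, 112.0]
tcp_rot: [-2.342, 1.436, -2.895]
contact_force: [-0.4, -0.0, -0.1]
grip_width: 50.1
```

```bash
python3 plan.py 521 -8 110 14.2 45 8; python3 st.py
```

```text
cur jaw -32.0 turn -46.16 q6 0.57
tiltvec [-0.13  -0.033 -0.991]
pos [540.1  67.9 112. ] rows 10
[[[0.0007, -0.0074, 0.0024, -4.6, 0.045], [0.0007, -0.0076, 0.0018, -4.6, 0.045], [0.0007, -0.0077, 0.0012, -4.6, 0.045], [0.0007, -0.0078, 0.0006, -4.6, 0.045], [0.0007, -0.0078, -0.0001, -4.6, 0.045], [0.0007, -0.0078, -0.0007, -4.6, 0.045], [0.0007, -0.0077, -0.0013, -4.6, 0.045], [0.0007, -0.0076, -0.0019, -4.6, 0.045], [0.0007, -0.0074, -0.0025, -4.6, 0.045], [0.0007, -0.0072, -0.0031, -4.6, 0.045]]]
[ 0.0033  0.5651  1.5069 -0.0346  1.2002  0.5712] excess 0.13060112083938336 [540.1  67.9 112. ]
```

>>> {"method": "send_rows", "body": {
  "commands": [
    [[-0.01,0,0,0,0.05],[-0.01,0,0,0,0.05],[-0.01,0,0,0,0.05],[-0.01,0,0,0,0.05],[-0.01,0,0,0,0.05],[-0.01,0,0,0,0.05],[-0.01,0,0,0,0.05],[-0.01,0,0,0,0.05],[-0.01,0,0,0,0.05],[-0.01,0,0,0,0.05]]
  ]
}}

```text
time: 40.0
tool_pos: [552.7, 74.1, 218.0]
tcp_rot: [-2.339, 1.43, -2.915]
contact_force: [-0.1, -0.2, -0.6]
grip_width: 50.0
```

```bash
python3 st.py
```

```text
[ 0.0129  0.4932  1.3189 -0.0299  1.4671  0.5935] excess 0.1375714306267115 [552.7  74.1 218. ]
```

>>> {"method": "send_rows", "body": {
  "commands": [
    [[0.02,0,0,0,0.05],[0.02,0,0,0,0.05],[0.02,0,0,0,0.05],[0.015,0,0,0,0.05],[0.01,0,0,0,0.05],[0.006,0,0,0,0.05]]
  ]
}}

```text
time: 40.5
tool_pos: [545.9, 74.8, 134.7]
tcp_rot: [-2.302, 1.447, -2.891]
contact_force: [0.0, 1.0, 0.1]
grip_width: 50.0
```

```bash
python3 st.py
```

```text
[ 0.014   0.545   1.4708 -0.0305  1.2461  0.6146] excess 0.12031340446420913 [545.9  74.8 134.7]
```

>>> {"method": "send_rows", "body": {
  "commands": [
    [[-0.01,0,0,0,0.05],[-0.01,0,0,0,0.05],[-0.01,0,0,0,0.05],[-0.01,0,0,0,0.05],[-0.01,0,0,0,0.05],[-0.01,0,0,0,0.05],[-0.01,0,0,0,0.05],[-0.01,0,0,0,0.05],[-0.01,0,0,0,0.05],[-0.005,0,0,0,0.05]]
  ]
}}

```text
time: 41.33
tool_pos: [562.3, 79.4, 250.6]
tcp_rot: [-2.263, 1.464, -2.858]
contact_force: [0.4, -0.4, 0.1]
grip_width: 49.7
```

```bash
python3 st.py
```

```text
[ 0.021   0.4705  1.2625 -0.0277  1.5117  0.6192] excess 0.10315609023940642 [562.3  79.4 250.6]
```

>>> {"method": "send_rows", "body": {
  "commands": [
    [[0.025,0,0,0,0.05],[0.025,0,0,0,0.05],[0.02,0,0,0,0.05],[0.012,0,0,0,0.05],[0.006,0,0,0,0.05],[0.003,0,0,0,0.05]]
  ]
}}

```text
time: 41.83
tool_pos: [559.6, 77.4, 170.4]
tcp_rot: [-2.191, 1.486, -2.789]
contact_force: [-0.3, -0.8, -0.2]
grip_width: 50.1
```

```bash
python3 st.py
```

```text
[ 0.0175  0.5103  1.4204 -0.0289  1.2907  0.6238] excess 0.0797868410243634 [559.6  77.4 170.4]
```

>>> {"method": "send_rows", "body": {
  "commands": [
    [[-0.01,0,0,0,0.05],[-0.01,0,0,0,0.05],[-0.01,0,0,0,0.05],[-0.01,0,0,0,0.05],[-0.01,0,0,0,0.05],[-0.01,0,0,0,0.05],[-0.01,0,0,0,0.05],[-0.01,0,0,0,0.05],[-0.01,0,0,0,0.05],[-0.005,0,0,0,0.05]]
  ]
}}

```text
time: 42.67
tool_pos: [571.3, 80.9, 288.2]
tcp_rot: [-2.098, 1.505, -2.696]
contact_force: [-0.1, 0.1, 0.8]
grip_width: 49.8
```

```bash
python3 st.py
```

```text
[ 0.0229  0.4432  1.2021 -0.0271  1.5567  0.6225] excess 0.06030547398288588 [571.3  80.9 288.2]
```

>>> {"method": "send_rows", "body": {
  "commands": [
    [[0.025,0,0,0,0.05],[0.025,0,0,0,0.05],[0.025,0,0,0,0.05],[0.02,0,0,0,0.05],[0.014,0,0,0,0.05],[0.008,0,0,0,0.05],[0.004,0,0,0,0.05],[0.002,0,0,0,0.05]]
  ]
}}

```text
time: 43.33
tool_pos: [571.3, 77.9, 176.4]
tcp_rot: [-1.86, 1.527, -2.459]
contact_force: [0.5, 0.6, -0.2]
grip_width: 50.0
```

```bash
python3 st.py
```

```text
[ 0.0177  0.4997  1.4189 -0.0285  1.2578  0.6259] excess 0.034730966767864135 [571.3  77.9 176.4]
```

>>> {"method": "send_rows", "body": {
  "commands": [
    [[-0.01,0,0,0,0.05],[-0.01,0,0,0,0.05],[-0.01,0,0,0,0.05],[-0.01,0,0,0,0.05],[-0.01,0,0,0,0.05],[-0.01,0,0,0,0.05],[-0.01,0,0,0,0.05],[-0.01,0,0,0,0.05],[-0.01,0,0,0,0.05],[-0.005,0,0,0,0.05]]
  ]
}}

```text
time: 44.17
tool_pos: [578.4, 81.3, 295.2]
tcp_rot: [-1.372, 1.541, -1.971]
contact_force: [0.8, -0.5, 0.9]
grip_width: 50.2
```

>>> {"method": "send_rows", "body": {
  "commands": [
    [[0.025,0,0,0,0.05],[0.025,0,0,0,0.05],[0.025,0,0,0,0.05],[0.02,0,0,0,0.05],[0.014,0,0,0,0.05],[0.008,0,0,0,0.05],[0.004,0,0,0,0.05],[0.002,0,0,0,0.05]]
  ]
}}

```text
time: 44.83
tool_pos: [584.2, 78.5, 183.9]
tcp_rot: [-0.44, 1.54, -1.039]
contact_force: [-0.1, -0.3, -0.1]
grip_width: 50.3
```

```bash
python3 st.py
```

```text
[ 0.018   0.4879  1.4163 -0.0284  1.2224  0.6262] excess -0.014927407275747484 [584.2  78.5 183.9]
```

```bash
python3 plan.py 525 5 130 14.2 50 7
```

```text
cur jaw -34.3 turn -48.5 q6 0.63
tiltvec [ 0.016 -0.026 -1.   ]
pos [584.2  78.5 183.9] rows 16
[[[0.0034, -0.0058, -0.0006, -3.0, 0.05], [0.0034, -0.0058, -0.0009, -3.0, 0.05], [0.0034, -0.0057, -0.0012, -3.0, 0.05], [0.0034, -0.0057, -0.0015, -3.0, 0.05], [0.0034, -0.0056, -0.0018, -3.0, 0.05], [0.0034, -0.0055, -0.0021, -3.0, 0.05], [0.0034, -0.0054, -0.0024, -3.0, 0.05], [0.0034, -0.0052, -0.0026, -3.0, 0.05], [0.0034, -0.0051, -0.0029, -3.0, 0.05], [0.0034, -0.0049, -0.0032, -3.0, 0.05]]]
[[[0.0034, -0.0048, -0.0034, -3.0, 0.05], [0.0034, -0.0046, -0.0037, -3.0, 0.05], [0.0034, -0.0044, -0.0039, -3.0, 0.05], [0.0034, -0.0041, -0.0041, -3.0, 0.05], [0.0034, -0.0039, -0.0044, -3.0, 0.05], [0.0034, -0.0037, -0.0046, -3.0, 0.05]]]
```

>>> {"method": "send_rows", "body": {
  "commands": [
    [[0.0035,-0.006,-0.0005,-3,0.05],[0.0035,-0.006,-0.001,-3,0.05],[0.0035,-0.0055,-0.001,-3,0.05],[0.0035,-0.0055,-0.0015,-3,0.05],[0.0035,-0.0055,-0.002,-3,0.05],[0.0035,-0.0055,-0.002,-3,0.05],[0.0035,-0.0055,-0.0025,-3,0.05],[0.0035,-0.005,-0.0025,-3,0.05],[0.0035,-0.005,-0.003,-3,0.05],[0.0035,-0.005,-0.003,-3,0.05]]
  ]
}}

```text
time: 45.67
tool_pos: [554.8, 31.7, 161.6]
tcp_rot: [-0.543, 1.523, -0.592]
contact_force: [-0.3, 0.3, 0.4]
grip_width: 50.0
```

```bash
python3 plan.py 523 -8 120 14.2 50 7
```

```text
cur jaw -2.8 turn -17.02 q6 -0.01
tiltvec [ 0.04  -0.027 -0.999]
pos [554.8  31.7 161.6] rows 10
[[[0.0041, -0.004, -0.0031, -1.7, 0.05], [0.0041, -0.0039, -0.0033, -1.7, 0.05], [0.0041, -0.0038, -0.0034, -1.7, 0.05], [0.0041, -0.0037, -0.0035, -1.7, 0.05], [0.0041, -0.0036, -0.0036, -1.7, 0.05], [0.0041, -0.0035, -0.0037, -1.7, 0.05], [0.0041, -0.0034, -0.0038, -1.7, 0.05], [0.0041, -0.0033, -0.0039, -1.7, 0.05], [0.0041, -0.0032, -0.004, -1.7, 0.05], [0.0041, -0.003, -0.0041, -1.7, 0.05]]]
```

>>> {"method": "send_rows", "body": {
  "commands": [
    [[0.004,-0.004,-0.003,-1.7,0.05],[0.004,-0.004,-0.0035,-1.7,0.05],[0.004,-0.004,-0.0035,-1.7,0.05],[0.004,-0.0035,-0.0035,-1.7,0.05],[0.004,-0.0035,-0.0035,-1.7,0.05],[0.004,-0.0035,-0.004,-1.7,0.05],[0.004,-0.0035,-0.004,-1.7,0.05],[0.004,-0.0035,-0.004,-1.7,0.05],[0.004,-0.003,-0.004,-1.7,0.05],[0,0,0,0,0.05]]
  ]
}}

```text
time: 46.5
tool_pos: [533.1, -7.5, 137.5]
tcp_rot: [-0.667, 1.5, -0.433]
contact_force: [-0.5, 1.3, 0.1]
grip_width: 50.6
```

```bash
python3 plan.py 521 -8 80 14.2 50 7; cat > fz.py <<'E'
from h import *
import sys
cx,cy,hd,z=map(float,sys.argv[1:5]); fn=sys.argv[5]
c,M,o=grab("wrist");im=c["color"].copy()
a=np.radians(hd);ex=np.array([np.cos(a),np.sin(a)])
for s in (-68.5,0,68.5):
    u=proj(c,M,np.r_[np.array([cx,cy])+s*ex,z])[0]; cv2.drawMarker(im,tuple(int(v) for v in u.round()),(0,0,255),0,8,1)
cv2.imwrite(fn,im)
E
python3 fz.py 520 -8 -75.8 5 pics/w22.png
```

```text
cur jaw 13.4 turn -0.76 q6 -0.37
tiltvec [ 0.064 -0.03  -0.997]
pos [533.1  -7.5 137.5] rows 9
[[[0.0063, 0.0005, -0.0017, -0.1, 0.05], [0.0063, 0.0005, -0.0017, -0.1, 0.05], [0.0063, 0.0005, -0.0017, -0.1, 0.05], [0.0063, 0.0005, -0.0017, -0.1, 0.05], [0.0063, 0.0005, -0.0017, -0.1, 0.05], [0.0063, 0.0005, -0.0017, -0.1, 0.05], [0.0063, 0.0005, -0.0017, -0.1, 0.05], [0.0063, 0.0006, -0.0017, -0.1, 0.05], [0.0063, 0.0006, -0.0017, -0.1, 0.05]]]
```

View pics/w22.png

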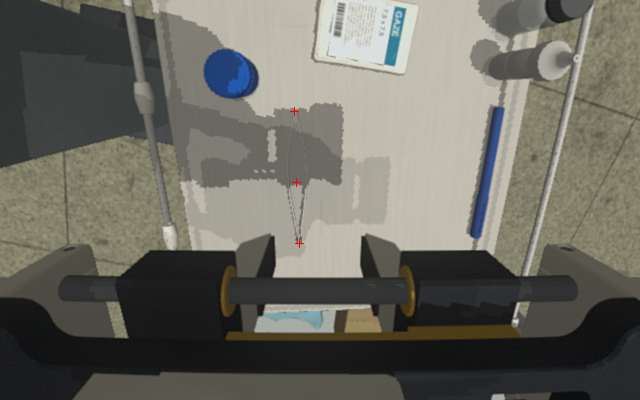

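>>> {"method": "send_rows", "body": {
  "commands": [
    [[-0.035,0,0,0,0.05],[-0.035,0,0,0,0.05],[0,0,0,0,0.05],[0,-0.03,0,0,0.05],[0,0,0,0,0.05],[0,0.03,0,0,0.05],[0,0,0,0,0.05]]
  ]
}}

```text
time: 47.13
tool_pos: [533.8, -4.9, 217.5]
tcp_rot: [-0.6, 1.487, -0.377]
contact_force: [-0.8, 0.3, 0.4]
grip_width: 49.8
```

```bash
python3 st.py
```

```text
[-0.141   0.3217  1.5838 -0.0214  1.1548 -0.3561] excess -0.0812536213612054 [533.8  -4.9 217.5]
```

>>> {"method": "send_rows", "body": {
  "commands": [
    [[0,0,-0.03,0,0.05],[0,0,-0.03,0,0.05],[0,0,0,0,0.05],[0,0,0.03,0,0.05],[0,0,0.03,0,0.05],[0,0,0,0,0.05]]
  ]
}}

```text
time: 47.63
tool_pos: [534.1, -2.6, 219.6]
tcp_rot: [-0.579, 1.483, -0.359]
contact_force: [-1.3, 0.1, 0.4]
grip_width: 50.0
```

```bash
python3 st.py
```

```text
[-0.1367  0.318   1.5834 -0.0212  1.1544 -0.3494] excess -0.08578030759025346 [534.1  -2.6 219.6]
```

```bash
python3 plan.py 521 -8 90 14.2 50 10
```

```text
cur jaw 12.7 turn -1.47 q6 -0.35
tiltvec [ 0.082 -0.031 -0.996]
pos [534.1  -2.6 219.6] rows 14
[[[0.0092, 0.0003, -0.0017, -0.1, 0.05], [0.0092, 0.0003, -0.0017, -0.1, 0.05], [0.0092, 0.0003, -0.0017, -0.1, 0.05], [0.0092, 0.0003, -0.0017, -0.1, 0.05], [0.0092, 0.0003, -0.0017, -0.1, 0.05], [0.0092, 0.0003, -0.0017, -0.1, 0.05], [0.0092, 0.0003, -0.0017, -0.1, 0.05], [0.0092, 0.0003, -0.0017, -0.1, 0.05], [0.0092, 0.0003, -0.0017, -0.1, 0.05], [0.0092, 0.0003, -0.0017, -0.1, 0.05]]]
[[[0.0092, 0.0003, -0.0017, -0.1, 0.05], [0.0092, 0.0003, -0.0017, -0.1, 0.05], [0.0092, 0.0003, -0.0017, -0.1, 0.05], [0.0092, 0.0003, -0.0017, -0.1, 0.05]]]
```

>>> {"method": "send_rows", "body": {
  "commands": [
    [[0.009,0,-0.0015,-0.2,0.05],[0.009,0,-0.0015,-0.2,0.05],[0.009,0,-0.0015,-0.2,0.05],[0.009,0,-0.0015,-0.2,0.05],[0.009,0,-0.0015,-0.2,0.05],[0.009,0,-0.0015,-0.2,0.05],[0.009,0,-0.0015,-0.2,0.05],[0.009,0,-0.0015,0,0.05],[0.009,0,-0.0015,0,0.05],[0.009,0,-0.0015,0,0.05]]
  ]
}}

```text
time: 48.47
tool_pos: [520.0, -8.9, 119.1]
tcp_rot: [-0.621, 1.488, -0.375]
contact_force: [-0.2, 0.0, 0.8]
grip_width: 50.1
```

```bash
python3 plan.py 521 -8 60 14.2 50 8; python3 st.py
```

```text
cur jaw 14.2 turn -0.01 q6 -0.39
tiltvec [ 0.077 -0.03  -0.997]
pos [520.   -8.9 119.1] rows 8
[[[0.0074, 0.0004, -0.0003, -0.0, 0.05], [0.0074, 0.0004, -0.0003, -0.0, 0.05], [0.0074, 0.0004, -0.0003, -0.0, 0.05], [0.0074, 0.0004, -0.0003, -0.0, 0.05], [0.0074, 0.0004, -0.0003, -0.0, 0.05], [0.0074, 0.0004, -0.0003, -0.0, 0.05], [0.0074, 0.0004, -0.0003, -0.0, 0.05], [0.0074, 0.0004, -0.0003, -0.0, 0.05]]]
[-0.1534  0.409   1.7567 -0.0233  0.8954 -0.3855] excess -0.08057590180744256 [520.   -8.9 119.1]
```

>>> {"method": "send_rows", "body": {
  "commands": [
    [[0.0075,0.0005,0,0,0.05],[0.0075,0.0005,0,0,0.05],[0.0075,0.0005,-0.0005,0,0.05],[0.0075,0.0005,-0.0005,0,0.05],[0.0075,0.0005,-0.0005,0,0.05],[0.0075,0.0005,-0.0005,0,0.05],[0.0075,0.0005,-0.0005,0,0.05],[0.0075,0.0005,0,0,0.05],[0.007,0,0,0,0.05],[0,0,0,0,0.05]]
  ]
}}

```text
time: 49.3
tool_pos: [517.4, -7.5, 42.1]
tcp_rot: [-0.64, 1.494, -0.395]
contact_force: [0.7, -0.1, -0.5]
grip_width: 49.5
```

```bash
python3 plan.py 521 -8 20 14.2 50 7; python3 fz.py 520 -8 -75.8 5 pics/w23.png
```

```text
cur jaw 14.1 turn -0.06 q6 -0.38
tiltvec [ 0.071 -0.03  -0.997]
pos [517.4  -7.5  42.1] rows 4
[[[0.0056, -0.0001, 0.0005, -0.0, 0.05], [0.0056, -0.0001, 0.0005, -0.0, 0.05], [0.0056, -0.0001, 0.0005, -0.0, 0.05], [0.0056, -0.0001, 0.0005, -0.0, 0.05]]]
```

View pics/w23.png

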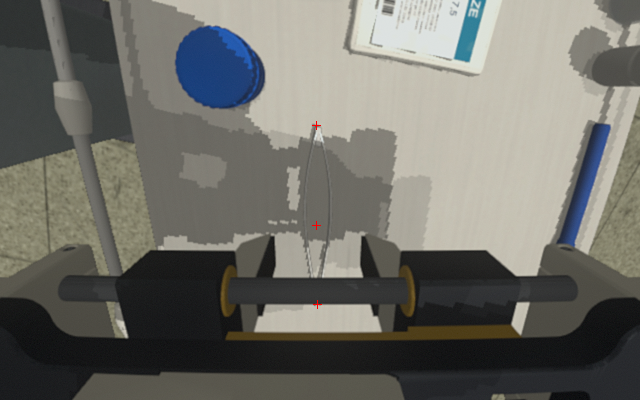

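>>> {"method": "send_rows", "body": {
  "commands": [
    [[0.007,0,0.0005,0,0.05],[0.007,0,0.0005,0,0.05],[0.007,0,0,0,0.05],[0.006,0,0,0,0.05],[0.004,0,0,0,0.05],[0,0,0,0,0.05]]
  ]
}}

```text
time: 49.85
tool_pos: [522.3, -8.4, 9.4]
tcp_rot: [-0.63, 1.491, -0.385]
contact_force: [-1.2, -0.3, 1.0]
grip_width: 49.9
```

```bash
python3 plan.py 520 -8 4 14.2 50 7
```

```text
cur jaw 14.1 turn -0.06 q6 -0.37
tiltvec [ 0.074 -0.03  -0.997]
pos [522.3  -8.4   9.4] rows 1
[[[0.0052, 0.0012, -0.0025, -0.1, 0.05]]]
```

>>> {"method": "send_rows", "body": {
  "commands": [
    [[0.0035,0.0005,-0.002,0,0.05],[0.0015,0,0,0,0.05],[0,0,0,0,0.05],[0,0,0,0,0.005],[0,0,0,0,0.005],[0,0,0,0,0.005],[0,0,0,0,0.005],[0,0,0,0,0.005],[0,0,0,0,0.005]]
  ]
}}

```text
time: 50.6
tool_pos: [521.0, -8.7, 4.4]
tcp_rot: [-0.626, 1.49, -0.381]
contact_force: [0.6, 0.0, -1.0]
grip_width: 15.7
```

>>> {"method": "send_rows", "body": {
  "commands": [
    [[-0.004,0,0,0,0.005],[-0.008,0,0,0,0.005],[-0.009,0,0,0,0.005],[-0.009,0,0,0,0.005],[-0.009,0,0,0,0.005],[-0.009,0,0,0,0.005],[-0.009,0,0,0,0.005],[-0.009,0,0,0,0.005],[-0.009,0,0,0,0.005],[-0.009,0,0,0,0.005]]
  ]
}}

```text
time: 51.43
tool_pos: [513.6, -5.8, 97.1]
tcp_rot: [-0.625, 1.489, -0.38]
contact_force: [-0.5, 0.3, 0.1]
grip_width: 16.1
```

```bash
python3 plan.py 540 60 110 -34 5 7; python3 fz.py 520 -8 -75.8 5 pics/w24.png; python3 - <<'E'
from h import *
c,M,o=grab("side");crop(c["color"],240,100,400,250,4,"pics/s24.png")
E
```

```text
cur jaw 14.2 turn 48.15 q6 -0.38
tiltvec [ 0.075 -0.03  -0.997]
pos [513.6  -5.8  97.1] rows 11
[[[-0.0012, 0.0052, 0.0039, 4.4, 0.005], [-0.0012, 0.0054, 0.0035, 4.4, 0.005], [-0.0012, 0.0057, 0.003, 4.4, 0.005], [-0.0012, 0.0059, 0.0026, 4.4, 0.005], [-0.0012, 0.0061, 0.0021, 4.4, 0.005], [-0.0012, 0.0062, 0.0017, 4.4, 0.005], [-0.0012, 0.0063, 0.0012, 4.4, 0.005], [-0.0012, 0.0064, 0.0007, 4.4, 0.005], [-0.0012, 0.0064, 0.0002, 4.4, 0.005], [-0.0012, 0.0064, -0.0003, 4.4, 0.005]]]
[[[-0.0012, 0.0064, -0.0008, 4.4, 0.005]]]
```

View pics/w24.png

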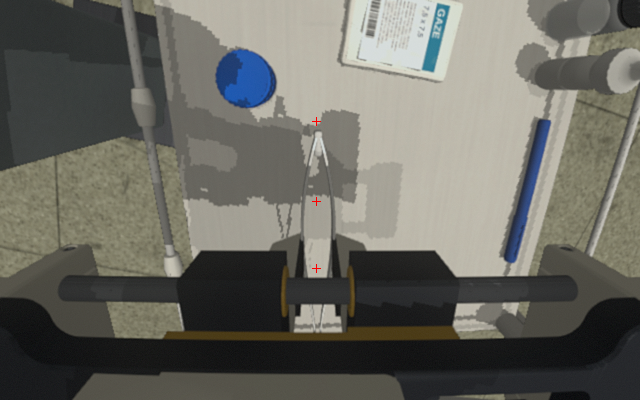

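View pics/s24.png

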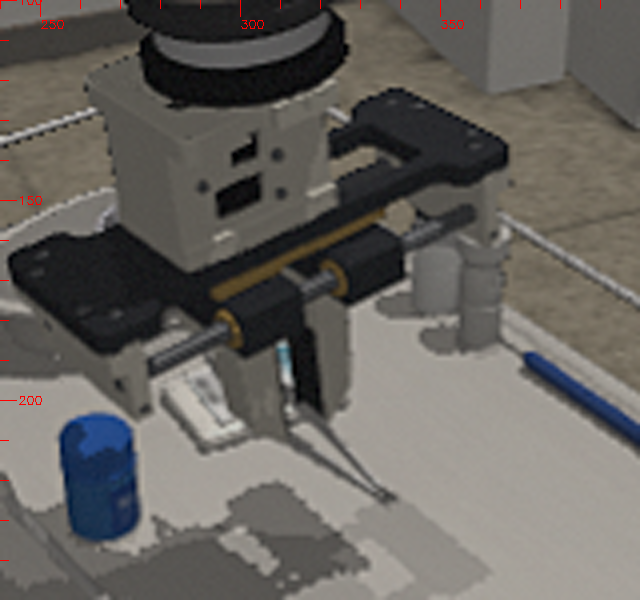

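>>> {"method": "send_rows", "body": {
  "commands": [
    [[-0.001,0.005,0.004,4.4,0.005],[-0.001,0.0055,0.0035,4.4,0.005],[-0.001,0.0055,0.003,4.4,0.005],[-0.001,0.006,0.0025,4.4,0.005],[-0.001,0.006,0.002,4.4,0.005],[-0.001,0.006,0.0015,4.4,0.005],[-0.001,0.0065,0.001,4.4,0.005],[-0.001,0.0065,0.0005,4.4,0.005],[-0.001,0.0065,0,4.4,0.005],[-0.001,0.0065,-0.0005,4.4,0.005]]
  ]
}}

```text
time: 52.37
tool_pos: [536.9, 55.1, 104.8]
tcp_rot: [0.15, 1.494, -0.41]
contact_force: [-0.8, -0.4, -0.7]
grip_width: 15.9
```

```bash
python3 plan.py 551 137.5 110 -84 5 9
```

```text
cur jaw -32.1 turn 51.91 q6 0.56
tiltvec [ 0.07  -0.031 -0.997]
pos [536.9  55.1 104.8] rows 10
[[[-0.0007, 0.0077, -0.0031, 5.2, 0.005], [-0.0007, 0.0074, -0.0038, 5.2, 0.005], [-0.0007, 0.007, -0.0045, 5.2, 0.005], [-0.0007, 0.0066, -0.0051, 5.2, 0.005], [-0.0007, 0.0061, -0.0057, 5.2, 0.005], [-0.0007, 0.0056, -0.0062, 5.2, 0.005], [-0.0007, 0.005, -0.0067, 5.2, 0.005], [-0.0007, 0.0044, -0.0071, 5.2, 0.005], [-0.0007, 0.0037, -0.0075, 5.2, 0.005], [-0.0007, 0.003, -0.0078, 5.2, 0.005]]]
```

>>> {"method": "send_rows", "body": {
  "commands": [
    [[-0.0005,0.0075,-0.003,5.2,0.005],[-0.0005,0.0075,-0.004,5.2,0.005],[-0.0005,0.007,-0.0045,5.2,0.005],[-0.0005,0.0065,-0.005,5.2,0.005],[-0.0005,0.006,-0.0055,5.2,0.005],[-0.0005,0.0055,-0.006,5.2,0.005],[-0.0005,0.005,-0.0065,5.2,0.005],[-0.0005,0.0045,-0.007,5.2,0.005],[-0.0005,0.0035,-0.0075,5.2,0.005],[0,0.003,-0.008,5,0.005]]
  ]
}}

```text
time: 53.2
tool_pos: [550.4, 139.5, 102.3]
tcp_rot: [1.021, 1.504, -0.49]
contact_force: [0.7, -0.3, -0.2]
grip_width: 15.7
```

```bash
python3 plan.py 551 137.5 110 -84 5 7
```

```text
cur jaw -86.6 turn -2.63 q6 1.67
tiltvec [ 0.059 -0.032 -0.998]
pos [550.4 139.5 102.3] rows 2
[[[-0.0038, 0.0004, 0.0012, -1.3, 0.005], [-0.0038, 0.0004, 0.0012, -1.3, 0.005]]]
```

>>> {"method": "send_rows", "body": {
  "commands": [
    [[0,0,0.001,-1.3,0.005],[0,0,0.0005,-1.2,0.005],[0,0,0,0,0.005],[0,0,0,0,0.005]]
  ]
}}

```text
time: 53.53
tool_pos: [549.5, 138.4, 100.6]
tcp_rot: [0.938, 1.506, -0.519]
contact_force: [0.6, -0.7, -0.7]
grip_width: 16.1
```

```bash
python3 plan.py 551 137.5 60 -84 5 7; python3 gz.py 550.5 137.5 6 pics/w25.png; python3 - <<'E'
from h import *
c,M,o=grab("side");crop(c["color"],220,100,380,250,4,"pics/s25.png")
E
```

```text
cur jaw -83.5 turn 0.47 q6 1.62
tiltvec [ 0.056 -0.032 -0.998]
pos [549.5 138.4 100.6] rows 6
[[[0.0068, -0.0001, -0.0001, 0.1, 0.005], [0.0068, -0.0001, -0.0001, 0.1, 0.005], [0.0068, -0.0001, -0.0001, 0.1, 0.005], [0.0068, -0.0001, -0.0001, 0.1, 0.005], [0.0068, -0.0001, -0.0001, 0.1, 0.005], [0.0068, -0.0001, -0.0001, 0.1, 0.005]]]
```

View pics/w25.png

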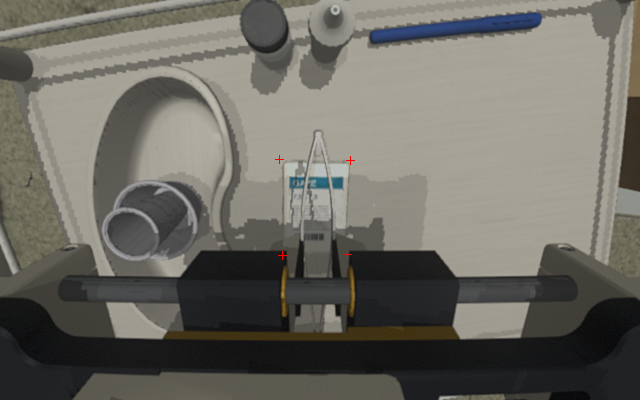

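View pics/s25.png

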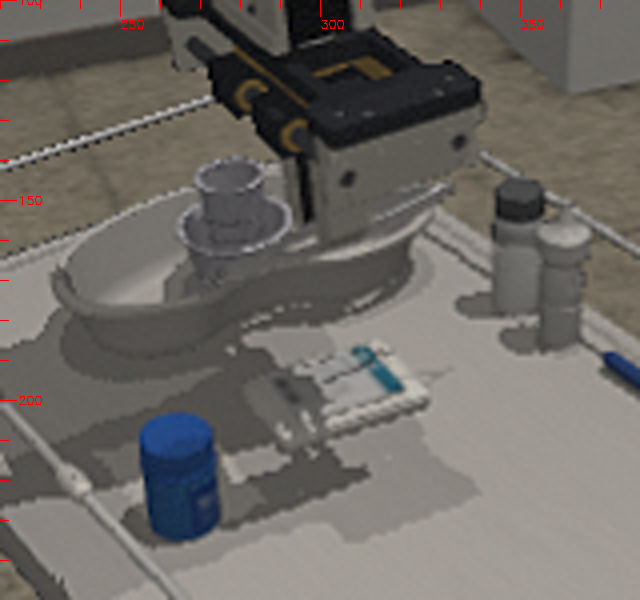

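>>> {"method": "send_rows", "body": {
  "commands": [
    [[0.007,0,0,0,0.005],[0.007,0,0,0,0.005],[0.007,0,0,0,0.005],[0.007,0,0,0,0.005],[0.007,0,0,0,0.005],[0.007,0,0,0,0.005],[0.007,0,0,0,0.005],[0.007,0,0,0,0.005],[0,0,0,0,0.005]]
  ]
}}

```text
time: 54.38
tool_pos: [552.3, 135.2, 37.8]
tcp_rot: [0.92, 1.508, -0.538]
contact_force: [-0.8, -0.8, -0.2]
grip_width: 15.8
```

```bash
python3 plan.py 551 137.5 24 -84 5 7; python3 gz.py 550.5 137.5 6 pics/w26.png; python3 - <<'E'
from h import *
c,M,o=grab("side");crop(c["color"],220,100,380,250,4,"pics/s26.png")
E
```

```text
cur jaw -83.6 turn 0.42 q6 1.62
tiltvec [ 0.054 -0.032 -0.998]
pos [552.3 135.2  37.8] rows 3
[[[0.0045, -0.0006, -0.001, 0.1, 0.005], [0.0045, -0.0006, -0.001, 0.1, 0.005], [0.0045, -0.0006, -0.001, 0.1, 0.005]]]
```

View pics/w26.png

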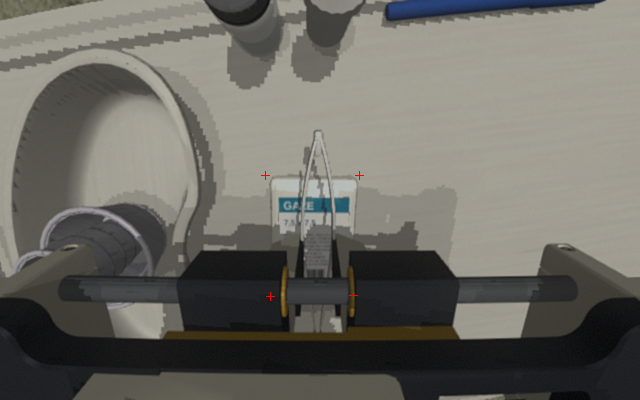

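View pics/s26.png

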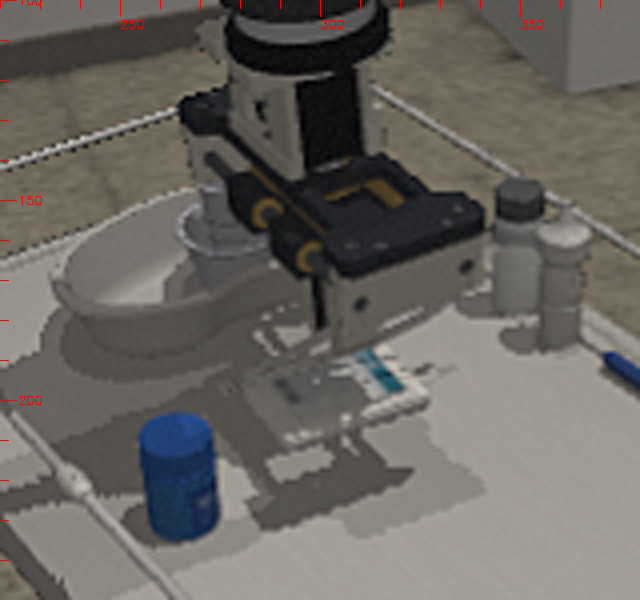

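>>> {"method": "send_rows", "body": {
  "commands": [
    [[0.004,0,-0.0015,0,0.005],[0.004,0,-0.0015,0,0.005],[0.004,0,-0.0005,0,0.005],[0.003,0,0,0,0.005],[0,0,0,0,0.005]]
  ]
}}

```text
time: 54.9
tool_pos: [554.7, 139.1, 24.1]
tcp_rot: [0.97, 1.504, -0.488]
contact_force: [-0.0, -0.2, -0.4]
grip_width: 16.2
```

```bash
python3 plan.py 551 137.5 18 -84 5 7; python3 gz.py 550.5 137.5 6 pics/w27.png; python3 - <<'E'
from h import *
c,M,o=grab("side");crop(c["color"],220,100,380,250,4,"pics/s27.png")
E
```

```text
cur jaw -83.6 turn 0.43 q6 1.63
tiltvec [ 0.059 -0.031 -0.998]
pos [554.7 139.1  24.1] rows 2
[[[0.0029, -0.0021, 0.0005, 0.2, 0.005], [0.0029, -0.0021, 0.0005, 0.2, 0.005]]]
```

View pics/w27.png

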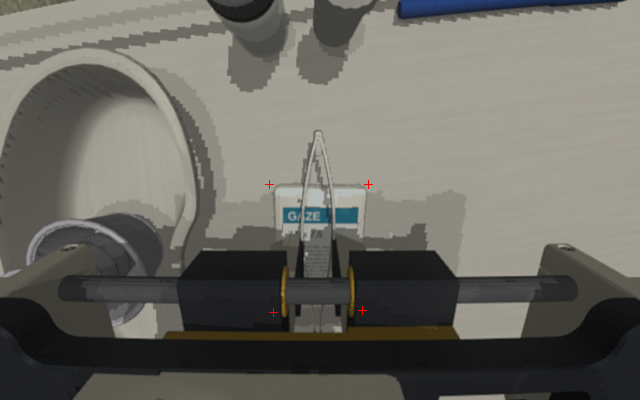

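View pics/s27.png

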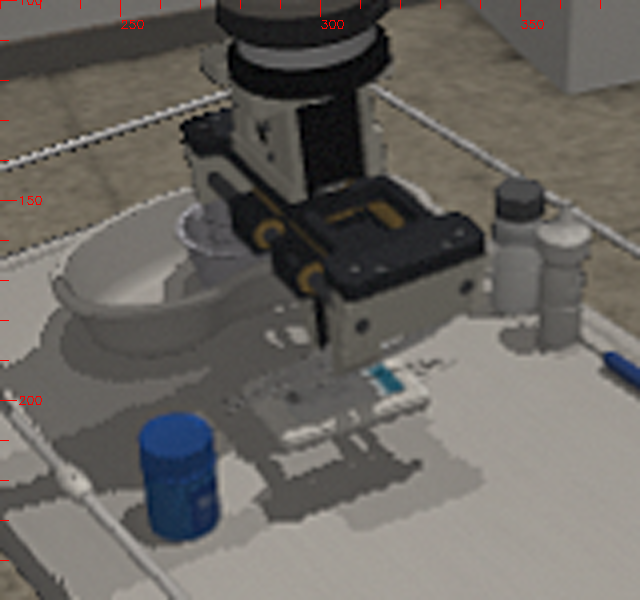

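>>> {"method": "send_rows", "body": {
  "commands": [
    [[0.003,-0.002,0.0005,0,0.005],[0.002,-0.0015,0,0,0.005],[0,0,0,0,0.005]]
  ]
}}

```text
time: 55.25
tool_pos: [552.9, 138.0, 20.1]
tcp_rot: [1.002, 1.5, -0.455]
contact_force: [0.2, -0.2, 3.9]
grip_width: 15.6
```

```bash
python3 plan.py 551 137.5 18 -84 5 7
```

```text
cur jaw -83.6 turn 0.42 q6 1.63
tiltvec [ 0.063 -0.031 -0.998]
pos [552.9 138.   20.1] rows 1
[[[0.002, -0.0021, 0.0002, 0.4, 0.005]]]
```

>>> {"method": "send_rows", "body": {
  "commands": [
    [[0.001,0,0,0,0.005],[0,0,0,0,0.005],[0,0,0,0,0.024],[0,0,0,0,0.035],[0,0,0,0,0.035],[0,0,0,0,0.035]]
  ]
}}

```text
time: 55.75
tool_pos: [552.6, 137.9, 19.3]
tcp_rot: [1.0, 1.501, -0.458]
contact_force: [-1.1, -0.0, 0.2]
grip_width: 34.4
```

>>> {"method": "send_rows", "body": {
  "commands": [
    [[-0.005,0,0,0,0.035],[-0.008,0,0,0,0.035],[-0.01,0,0,0,0.035],[-0.01,0,0,0,0.035],[-0.01,0,0,0,0.035],[-0.01,0,0,0,0.035],[-0.01,0,0,0,0.035],[-0.01,0,0,0,0.035],[-0.01,0,0,0,0.035],[0,0,0,0,0.035]]
  ]
}}

```text
time: 56.58
tool_pos: [547.4, 140.9, 112.9]
tcp_rot: [1.024, 1.498, -0.434]
contact_force: [0.3, 0.5, -0.5]
grip_width: 35.0
```

```bash
python3 gz.py 550.5 137.5 6 pics/w28.png; python3 - <<'E'
from h import *
c,M,o=grab("side");crop(c["color"],220,100,380,250,4,"pics/s28.png")
E
```

```text
(no output)
```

View pics/w28.png

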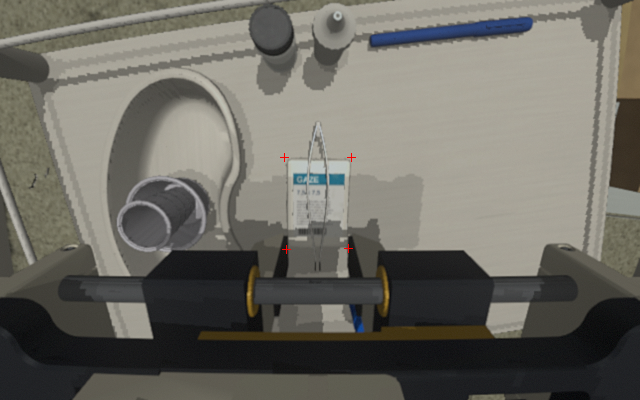

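View pics/s28.png

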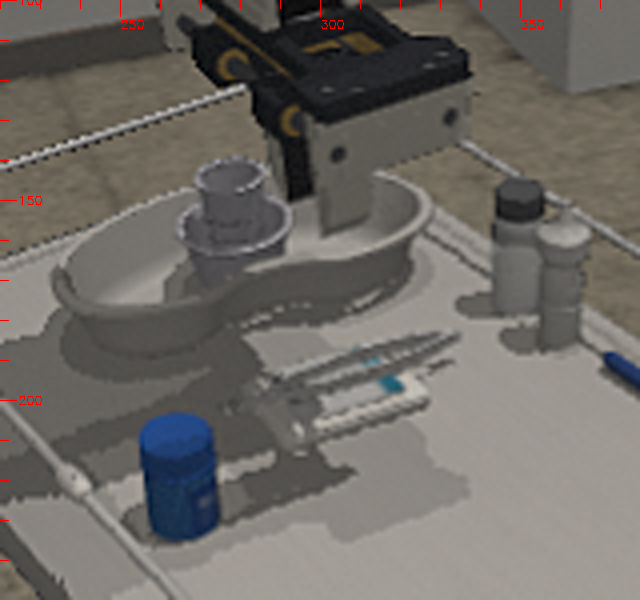

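>>> {"method": "send_rows", "body": {
  "commands": [
    [[-0.02,0,0,0,0.035],[-0.02,0,0,0,0.035],[-0.02,0,0,0,0.035],[-0.02,0,0,0,0.035],[-0.02,0,0.01,0,0.035],[-0.02,0,0.02,0,0.035],[-0.01,0,0.03,0,0.035],[0,0,0.03,0,0.035],[0,0,0.03,0,0.035],[0,0,0.03,0,0.035]]
  ]
}}

```text
time: 57.52
tool_pos: [551.3, -4.1, 243.3]
tcp_rot: [0.836, 1.516, -0.612]
contact_force: [-0.5, 0.1, 0.5]
grip_width: 35.2
```

>>> {"method": "send_rows", "body": {
  "commands": [
    [[0,0,0.03,0,0.035],[0,0,0.03,0,0.035],[0,0,0.03,0,0.035],[0,-0.01,0.02,0,0.035],[0,-0.015,0.01,0,0.035],[0,-0.015,0.01,0,0.035],[0,0,0,0,0.035]]
  ]
}}

```text
time: 58.1
tool_pos: [524.3, -150.9, 239.2]
tcp_rot: [0.723, 1.526, -0.731]
contact_force: [0.8, 0.5, -0.0]
grip_width: 34.9
```

```bash
python3 - <<'E'
from h import *
c,M,o=grab("wrist");cv2.imwrite("pics/w29.png",c["color"])
c,M,o=grab("top");cv2.imwrite("pics/top29.png",c["color"]);crop(c["color"],190,135,340,285,4,"pics/t29.png")
c,M,o=grab("side");cv2.imwrite("pics/side29.png",c["color"]);crop(c["color"],220,110,380,250,4,"pics/s29.png")
E
```

```text
(no output)
```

View pics/t29.png

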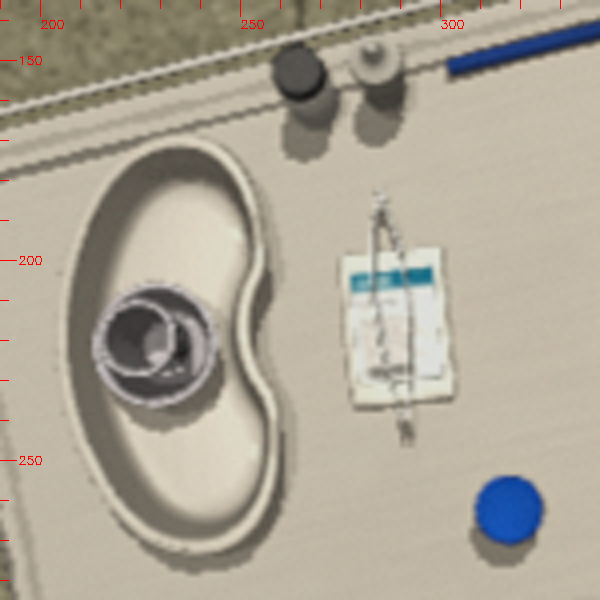

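View pics/s29.png

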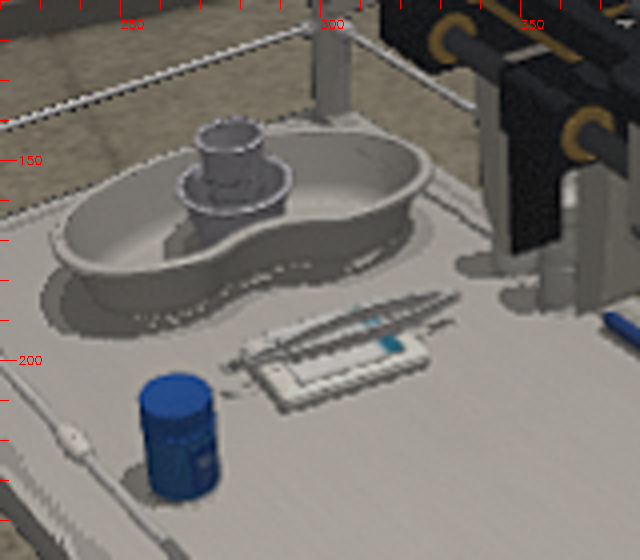

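View pics/top29.png

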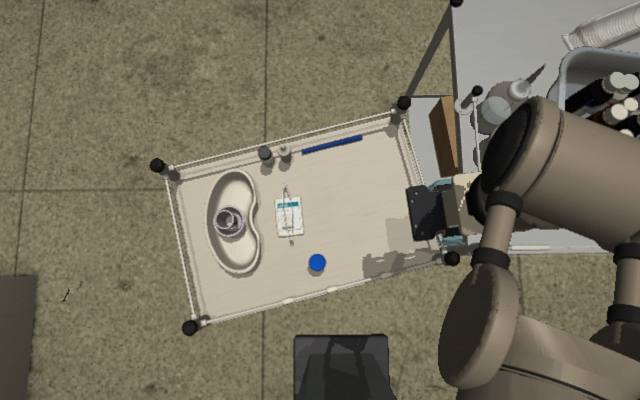

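```bash
python3 - <<'E'
from h import *
c=optics.capture("top");M=c["camera_from_world"]
pt=lambda p:np.array(p,float)/4+np.array((190,135))-.375
up=lambda p,z:unproj(c,M,pt(p),z)[:,:2]
g=up([(340,255),(440,247),(455,397),(353,409)],13);gc=g.mean(0);ga=(g[0]+g[1]-g[2]-g[3])/2;gh=np.degrees(np.arctan2(ga[1],ga[0]))
f=up([(380,193),(406,443)],18);fc=f.mean(0);fa=f[0]-f[1];fh=np.degrees(np.arctan2(fa[1],fa[0]))
print("gauze",gc,gh,"forceps",fc,fh,np.linalg.norm(fa))
ex=np.array([np.cos(np.radians(gh)),np.sin(np.radians(gh))]);d=fc-gc;print("forceps in gauze",d@ex,-d[0]*ex[1]+d[1]*ex[0])
h=np.radians(6);dx=np.array([-np.sin(h),np.cos(h)]);dy=np.array([-np.cos(h),-np.sin(h)]);D=np.array([538.5,256.])
for n,p in(("gauze",gc),("pot",up([(155,345)],44)[0]),("measure",up([(141,338)],73)[0])): print(n,p,"dish frame",(p-D)@dx,(p-D)@dy)
a=cv2.imread("pics/top0.png").astype(int);b=cv2.imread("pics/top29.png").astype(int)
for n,(x,y) in dict(vial=(266,154),drop=(285,152),jar=(317,262),pen=(332,145),dishtop=(235,175),dishbot=(238,268)).items():
    print(n,np.abs(a-b)[y-10:y+11,x-12:x+13].max())
E
```

```text
gauze [547.74180485 136.68415298] 5.3780209140077515 forceps [552.58648493 138.4907741 ] 6.062512906222208 136.59684585835072
forceps in gauze 4.992681853693882 1.3445939379796579
gauze [547.74180485 136.68415298] dish frame -119.62825398942847 3.2807248534702764
pot [535.64790187 260.70750087] dish frame 4.97983811893633 2.3444062059902375
measure [536.22125545 261.0139159 ] dish frame 5.224642815368769 1.742164428785673
vial 24
drop 24
jar 24
pen 24
dishtop 23
dishbot 24
```

```bash
python3 -c "
from plant import close_job, monitor
print(monitor.get_obs()['dq'].round(4)); print(close_job())"
```

```text
[ 0.0123 -0.0015 -0.0048 -0.0016  0.001  -0.0019]
the job is handed in; nothing more can be done
None
```

I nested the empty gallipot in the dish and stood the measure inside it. I then laid the gauze pack on the dish's hollow side with the forceps along its middle line, and handed the job in at about 58 s. No verdict was reported.

My last checks came from the top and side pictures, taken with the arm clear of everything:

| Item | Where it ended up | Limit |
|---|---|---|
| Gallipot, in the dish's frame | x +5 mm, y +2 mm, upright | x -21 to +29 mm, y ±25 mm |
| Measure | less than 1 mm from the gallipot's axis, upright | 15 mm |
| Gauze, in the dish's frame | x -120 mm, y +3 mm, within about 0.02 rad of parallel, flat | x -130 to -86 mm, y ±25 mm, 0.2 rad |
| Forceps on the gauze | 5 mm along it, 1 mm across it, about 0.01 rad off its line | 20 mm, 14 mm, 0.25 rad |

- **Bystanders and dish:** the dish, vial, drop bottle, jar and pen showed no change between the first and last top pictures.
- **Gauze clearance:** it lies about 33 mm from the rim, against the 2 cm asked for. I set it further out so the gripper's body would clear the measure, and it is still inside the judged range.
- **Tool tilt:** during fast moves the tool drifted out of vertical by up to 0.18 rad. I brought it back before the forceps pick, which was made at about 0.08 rad. All the placed items still ended up flat or upright.
- **Early side-camera positions:** my first rough picks from the side camera were 5 to 10 mm off the other two cameras. I worked from the top and wrist cameras, which agreed to within 5 mm, mostly 1 to 3 mm.

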